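# Refit the dosing pump: rotors, control module, cover

## Task

Make the dosing pump ready: fit every rotor that hangs in the stand into the drive hub of its own colour, turning its flatted shaft to match the hole and pushing it fully down, and press the grey control module flush into its recess. Only when all of these are home, fold the clear cover down and press it until its detent holds it shut, and let go of everything. Leave the bottles and the beaker alone.

Things in the scene. Friction and masses are not known exactly. Their poses are not given: they have to be found in the camera images.
- pump: white dosing-pump drive unit fixed to the worktop, 206 x 206 mm, deck 50 mm high; origin under its centre, -x is its front. Four stations at (+-48, +-48) mm from the centre: three coloured drive hubs (colours change places) and, at (-48, +48), the module recess with the hinged cover. A black latch post 12 x 30 mm, top 64 mm above the worktop, stands at (+2, +48) mm
- module: grey control module, a plain block 56 (x) x 40 (y) x 24 mm (z) with a green field on top, about 80 g, loose on the worktop; origin at the centre of its underside
- recess (a point): centre of the recess's mouth, level with the deck, axes as the pump's; 59 (x) x 43 mm (y), 24 mm deep, 3 mm lead-in chamfer. Fully home the module is flush with the deck (its origin 24 mm below this point). Either way round fits
- cover (a joint): hinge angle of the clear cover over the recess (rad): 0 shut, about 1.9 open, leaning out over the pump's front. A weak spring (0.1 N m) lifts it open unless a ball detent holds it; the detent snaps in over the last 0.15 rad, pressed with some 5 N at the orange field. Latched it reads under 0.03; else it springs up again
- cover_hinge (a point): middle of the cover's hinge pin, 53.5 mm above the worktop, axes as the pump's; the pin runs along y. The cover is a plate 76 mm wide, 7 mm thick, reaching from 4 to 76 mm from the pin (a nub to 80 mm), mid-plane through the pin; it swings from over the recess (+x of the pin) up and back towards -x
- cover_press (a point): the place to press: in the orange field on the cover's outer face (upper when shut), 66 mm from the pin near the free edge; x axis from the pin to the free edge, z out of the outer face
- stand: aluminium parking stand fixed to the worktop, 60 x 230 mm, 45 mm high, origin under its centre, with three windows 36 mm square at y = -80, 0, +80 mm in which the rotors hang at any yaw. A microscope, fixed, stands between stand and pump (x 0.26 to 0.67 m, y -0.15 to 0.10 m, 380 mm high): carry things over it
- rotor_red: red pump rotor, 120 g (may be absent): disc 54 mm across, 12 mm thick; on it a black grip bar 40 (x) x 14 (y) x 29 mm high; below it a steel shaft with two flats, 30 (x, rounded ends) x 16 (y) mm, 30 mm long. Origin: centre of the disc's underside, z up; bar top 41 mm above, shaft tip 30 mm below. In the stand its origin is 45 mm above the worktop
- hub_red_top (a point): centre of the top of the red drive hub, a fixed red 50 mm square block at any yaw, top 56 mm above the worktop; its flatted through hole is 33 (x of this frame) x 19 mm (y), 44 mm deep, with a 3 mm lead-in chamfer. A seated rotor's origin lies at this point, its x along this x (either way round)
- rotor_yellow: yellow pump rotor, 120 g (may be absent): disc 54 mm across, 12 mm thick; on it a black grip bar 40 (x) x 14 (y) x 29 mm high; below it a steel shaft with two flats, 30 (x, rounded ends) x 16 (y) mm, 30 mm long. Origin: centre of the disc's underside, z up; bar top 41 mm above, shaft tip 30 mm below. In the stand its origin is 45 mm above the worktop
- hub_yellow_top (a point): centre of the top of the yellow drive hub, a fixed yellow 50 mm square block at any yaw, top 56 mm above the worktop; its flatted through hole is 33 (x of this frame) x 19 mm (y), 44 mm deep, with a 3 mm lead-in chamfer. A seated rotor's origin lies at this point, its x along this x (either way round)
- rotor_blue: blue pump rotor, 120 g (may be absent): disc 54 mm across, 12 mm thick; on it a black grip bar 40 (x) x 14 (y) x 29 mm high; below it a steel shaft with two flats, 30 (x, rounded ends) x 16 (y) mm, 30 mm long. Origin: centre of the disc's underside, z up; bar top 41 mm above, shaft tip 30 mm below. In the stand its origin is 45 mm above the worktop
- hub_blue_top (a point): centre of the top of the blue drive hub, a fixed blue 50 mm square block at any yaw, top 56 mm above the worktop; its flatted through hole is 33 (x of this frame) x 19 mm (y), 44 mm deep, with a 3 mm lead-in chamfer. A seated rotor's origin lies at this point, its x along this x (either way round)
- lugol: brown glass reagent bottle with black cap, 60 x 98 mm high, loose, behind the pump; leave alone; origin at the centre of its underside
- stain: small white bottle with red cap, 43 x 85 mm high, loose, behind the pump; leave alone; origin at the centre of its underside
- beaker: glass beaker 77 mm across, 85 mm high, loose, at the back on the left; leave alone; origin at the centre of its underside
Things that resemble listed ones, but are neither listed nor needed, are in the scene too. What is shaped like the rotor_blue but turquoise is not meant. What is shaped like the rotor_yellow but green is not meant.

How it is judged:
By the outcome, as a careful person would: the job done as asked, in the order asked, and still so for the second after the job is handed in, with the robot touching nothing.
Of rotor_red, rotor_yellow, rotor_blue only 2 to 3 are there at a start; the rules pass over those that are not, and their reading is None.
At some moment in a run one of module may be knocked a few centimetres aside while the robot is not near it.
It also fails if it takes over 210 s, if anything falls off the work surface, if the arm or the gripper's body presses on something with over 40 N, if the wrist force passes 120 N, or if a joint passes its speed limit or range.

## Robot

A 6-joint arm with a two-finger parallel gripper is mounted at the origin on a cart in front of the work surface, level with it; the furniture and walls round the work are solid. World frame = base frame: x ahead of the robot, y to its left, z up, the work surface at z = 0. Lengths are in mm, angles in rad, forces in N, time in s.
With the tool pointing down it reaches from about 275 to 1000 mm from the base axis. Payload 8.4 kg.
Tool frame: the origin (TCP) lies midway between the tips of the shut fingers; the grasp point (between the pads) lies 19 mm behind it; z points along the fingers, y is the line along which they close (so a half turn about z gives the same grasp; the last joint's range is limited). The gripper opens to 85 mm and grips with 20 to 120 N. Pads are 22 mm wide; open, the fingers measure 114 mm over their backs; the gripper's body (76 mm by 85 mm) begins 54 mm behind the grasp point. The pads swing forward as they close: fully open they stand 13 mm farther back than shut.
Start: joints at [-1.203, 0.353, 1.633, -0, 1.155, -0.002], TCP at [225.892, -582.753, 231.281] pointing down, gripper open.
Joint ranges: [-2.63, 2.63], [-0.92, 2.1], [0.06, 2.66], [-1.3, 4.44], [0, 2.69], [-3.02, 3.02]. Speed limits (rad/s): [2.22, 2.22, 2.79, 3.14, 3.14, 3.14].

## Interface

Orientations are given as a unit quaternion [w, x, y, z].
In Python, from workcell import manip, eyes, order, nets gives the robot as it stands.
- The arm moves only by the tool apply_moves, never from a script. Its argument "deltas" is a list that holds one entry, the list of rows, each a list of 6 numbers: the shift along the tool's x, y, z in cm, then the turn, a rotation vector about the tool's x, y, z in degrees. A call has 1 to 12 rows; each row shifts and turns the commanded pose from where the row before left it, along the tool's axes as they then stand; what a row does not reach is not made up. A row lasts 1/10 s, in which the tool goes at most 50 mm and 8.59 degrees, less where a joint would pass 70% of its speed; a pose out of reach is approached as far as the arm can. A call is refused whole if a number of a shift passes 5 or a number of a turn 8.59, either way. A call with a gripper value outside its range is refused whole. "gripper" is the finger opening in cm, from 0 to 8.54, set as the call begins (left out, the last holds). The fingers move at their own pace and stop on an object; "newtons" is the grip in N (left out, the last holds). Time passes only in rows, so rows that do not move let the fingers close. It gives the time, the measured TCP pose, the force, the opening and the grip force at its end, in the units of the state.
- manip.sense(): the state, without advancing time (a new reading comes with each control period).
- eyes.camera(name): name is "side" or "top"; returns a dict with "pixels" (480x640x3 uint8, blue, green, red), "vfov" (degrees; the focal length in pixels is half the picture's height over the tangent of half this angle, whatever the lens; pixels are square), "cx", "cy" (the principal point, pixels), "world_from_camera" (4x4, takes a point from camera to world coordinates). Camera axes: x right, y down, z forward; pixel columns grow to the right and rows downward; lengths in mm; the calibration is good to about 2 mm. A picture is of the moment at which its call begins. There is no depth.
- order.finish_job(): hands the job in; it is judged then, once.
Trained networks look in the newest picture that a camera, given by its name, has taken for a name from the list of things; names that differ only in an ending like _2 or _b are one class to them, and where a whole thing is asked for, a point or a joint stands for the part that bears it (a point fixed in the world has none). Each returns a list of dicts, best first, with "confidence" (0 to 1); they miss things now and then, are a little off and sometimes report something else, mostly with a low value. They report only what shows in the picture. A call takes as long as a camera call. They do not tell look-alikes from the thing itself.
- nets.silhouettes(camera, target): "mask" (480x640 bool, what is visible of it) and "rect" ([centre column, centre row, width, height] in pixels, round what is visible of it).
- nets.landmark_of(camera, target): "position" ([column, row] in pixels: a listed point, or the origin of a listed thing).
The state is a dict: "time": time; "qpos": joint angles; "dq": joint speeds; "joint_torque": joint torques, N m; "position": TCP position; "tool_rot": TCP orientation; "force": force on the tool from outside, world axes, zero at the start; "torque": the same for the moment, N m; "gripper_width": opening from 0.0 (shut) to 1.0 (fully open); "finger_force": force on a finger pad.
Only numpy, scipy, OpenCV 4.12 (cv2) and the standard library are available. Lean on these libraries where they do the work, as an engineer would, in place of code of your own. Each camera call takes 0.05 s, during which the arm holds its last target. There are 200 camera calls.

## Working session

There is one attempt and no reset: what is moved stays moved. The work goes in short steps, Python scripts to look and compute and a tool call to move; the robot and the scene stay as the last step left them, time stands still between calls to the robot, and variables do not carry over. Pictures are saved under pics/ and viewed, at most 14 in all, crops included, and the job is handed in when it is done.

Besides the shell and the picture viewer there is one more tool, called after "Call:" as name(argument=value, ...), one argument or row to a line, values as JSON. apply_moves: Moves the arm, as the interface text tells. Its arguments: {"type":"object","properties":{"deltas":{"type":"array"},"gripper":{"type":"number"},"newtons":{"type":"number"}},"required":["deltas"]}

```bash
ls; mkdir -p pics; cat > h.py <<'E'
import numpy as np, cv2
from workcell import manip, eyes, order, nets
def cam(n,save=None):
    c=eyes.camera(n); c['f']=240/np.tan(np.radians(c['vfov'])/2); c['T']=np.array(c['world_from_camera'])
    if save: cv2.imwrite(f'pics/{save}.png',np.ascontiguousarray(c['pixels']))
    return c
def ray(c,p):
    d=c['T'][:3,:3]@np.array([(p[0]-c['cx'])/c['f'],(p[1]-c['cy'])/c['f'],1.])
    return c['T'][:3,3],d/np.linalg.norm(d)
def atz(c,p,z):
    o,d=ray(c,p); return o+d*(z-o[2])/d[2]
def tri(rs):
    A=0;b=0
    for o,d in rs:
        P=np.eye(3)-np.outer(d,d); A=A+P; b=b+P@o
    return np.linalg.solve(A,b)
def proj(c,X):
    q=np.linalg.inv(c['T'])@np.append(X,1.); return np.array([c['f']*q[0]/q[2]+c['cx'],c['f']*q[1]/q[2]+c['cy']])
E
python3 - <<'E'
from h import *
C={n:cam(n,n+'0') for n in('side','top')}
print({n:(c['T'].round(2).tolist(),c['f'],c['cx'],c['cy']) for n,c in C.items()})
print(manip.sense())
for t in['pump','module','recess','cover','cover_hinge','cover_press','stand','rotor_red','hub_red_top','rotor_yellow','hub_yellow_top','rotor_blue','hub_blue_top']:
    R={}
    for n in C:
        r=nets.landmark_of(n,t); R[n]=r
        print(t,n,[(np.round(x['position'],1).tolist(),round(x['confidence'],2)) for x in r[:4]])
    if R['side'] and R['top']: print('   tri',tri([ray(C[n],R[n][0]['position']) for n in C]).round(1))
E
```

```text
pics
{'side': ([[1.0, 0.03, -0.08, 611.42], [0.08, -0.42, 0.91, -1364.72], [-0.0, -0.91, -0.42, 694.14], [0.0, 0.0, 0.0, 1.0]], np.float64(529.9477238778672), 324.06589253416195, 242.84711990886177), 'top': ([[0.0, -1.0, 0.08, 421.77], [-1.0, 0.0, 0.02, -17.83], [-0.02, -0.08, -1.0, 1242.39], [0.0, 0.0, 0.0, 1.0]], np.float64(503.928613736871), 316.236129170467, 228.87239044263495)}
{'time': 0.1, 'qpos': array([-1.20339907e+00,  3.53530578e-01,  1.63406390e+00, -2.68889891e-05,
        1.15517810e+00, -2.39332905e-03]), 'dq': array([ 0.00028569, -0.00114457, -0.00063768, -0.00092806,  0.00047359,
        0.00128319]), 'joint_torque': array([ 1.32182482e-03, -6.06355548e+01, -3.42818499e+01,  5.22542905e-05,
        3.86002226e-03, -6.19543712e-06]), 'position': array([ 225.73301051, -582.36206463,  230.66514868]), 'tool_rot': array([-5.77931480e-04,  9.82954335e-01,  1.83848924e-01, -1.19164829e-04]), 'force': array([-0.24857782, -0.59616002,  0.14892312]), 'torque': array([-0.05662732, -0.03449976, -0.00159013]), 'finger_force': 0.0, 'gripper_width': 0.9957216682680265}
pump side [([316.1, 322.6], 0.56)]
pump top []
module side [([368.7, 240.1], 0.4)]
module top [([249.7, 194.2], 0.77)]
   tri [ 6.163e+02  1.756e+02 -3.000e-01]
recess side [([300.9, 295.0], 0.64)]
recess top [([437.6, 254.2], 0.67), ([433.9, 149.2], 0.59)]
   tri [ 460.6 -276.3   55.1]Traceback (most recent call last):
  File "<stdin>", line 8, in <module>
ValueError: it knows: beaker, cover_hinge, cover_press, hub_blue_top, hub_red_top, hub_yellow_top, lugol, module, pump, recess, rotor_blue, rotor_red, rotor_yellow, stain, stand
```

```bash
python3 - <<'E'
from h import *
C={n:cam(n,n+'1') for n in('side','top')}
for t in['pump','recess','cover_hinge','cover_press','stand','rotor_red','hub_red_top','rotor_yellow','hub_yellow_top','rotor_blue','hub_blue_top']:
    R={}
    for n in C:
        r=nets.landmark_of(n,t); R[n]=r
        print(t,n,[(np.round(x['position'],1).tolist(),round(x['confidence'],2)) for x in r[:4]])
    if R['side'] and R['top']: print('   tri',tri([ray(C[n],R[n][0]['position']) for n in C]).round(1))
E
```

```text
pump side [([315.8, 324.7], 0.56)]
pump top [([448.0, 236.0], 0.82), ([463.2, 152.8], 0.39)]
   tri [ 503.3 -315.3   -0.8]
recess side [([297.5, 292.2], 0.65), ([317.9, 325.7], 0.2)]
recess top [([436.5, 258.9], 0.71)]
   tri [ 450.7 -272.3   60. ]
cover_hinge side [([284.2, 293.9], 0.68), ([404.7, 319.9], 0.23)]
cover_hinge top [([437.6, 273.5], 0.91)]
   tri [ 417.8 -274.9   55.5]
cover_press side [([275.7, 268.6], 0.56)]
cover_press top [([442.9, 282.0], 0.56)]
   tri [ 399.6 -271.8  121.4]
stand side [([296.6, 314.7], 0.36)]
stand top [([216.4, 270.9], 0.97), ([474.8, 214.2], 0.23)]
   tri [ 390.   335.6 -386.9]
rotor_red side [([310.0, 208.8], 0.36)]
rotor_red top [([183.8, 266.1], 0.61)]
   tri [425.3 322.8  45.7]
hub_red_top side [([295.2, 316.5], 0.91), ([301.1, 293.7], 0.55)]
hub_red_top top [([479.3, 257.3], 0.66)]
   tri [ 456.5 -372.5   55.8]
rotor_yellow side [([267.2, 228.1], 0.54)]
rotor_yellow top [([245.5, 317.2], 0.82), ([247.9, 277.0], 0.7)]
   tri [303.6 176.   31.7]
hub_yellow_top side [([337.8, 317.5], 0.64)]
hub_yellow_top top [([475.9, 210.9], 0.92), ([248.8, 195.0], 0.35)]
   tri [ 558.3 -368.3   55.8]
rotor_blue side [([277.8, 211.9], 0.67), ([333.6, 316.7], 0.34)]
rotor_blue top [([213.6, 275.1], 0.95), ([186.7, 313.6], 0.71)]
   tri [367.1 238.4  68.2]
hub_blue_top side [([340.3, 298.3], 0.68)]
hub_blue_top top [([436.9, 217.3], 0.74)]
   tri [ 551.4 -277.3   50.3]
```

View pics/top0.png

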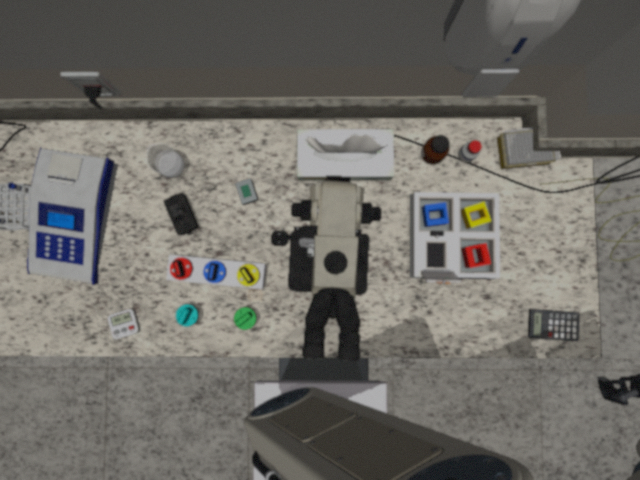

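View pics/side0.png

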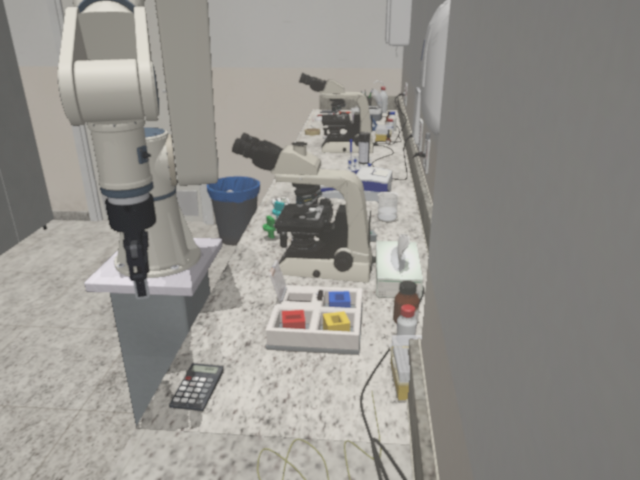

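Top view: rotors hang at red (181,268), blue (214,271) and yellow (249,274). The module is at (247,190) and the pump around (457,235), with hubs blue (436,215), yellow (476,214) and red (477,256). The cover is open at (437,258). I'll zoom in for precise fits.

```bash
python3 - <<'E'
from h import *
t=cv2.imread('pics/top0.png');s=cv2.imread('pics/side0.png')
up=lambda im,x0,y0,w,h,k:cv2.resize(im[y0:y0+h,x0:x0+w],(w*k,h*k),interpolation=cv2.INTER_NEAREST)
a=up(t,402,182,100,100,4); b=up(s,262,262,100,75,4); c=up(t,160,250,115,40,5); d=up(t,230,172,40,40,5)
o=np.zeros((600,800,3),np.uint8); o[:400,:400]=a; o[:300,400:]=b; o[400:600,:575]=c; o[400:600,600:]=d
cv2.imwrite('pics/crop.png',o)
E
```

```text
(no output)
```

View pics/crop.png

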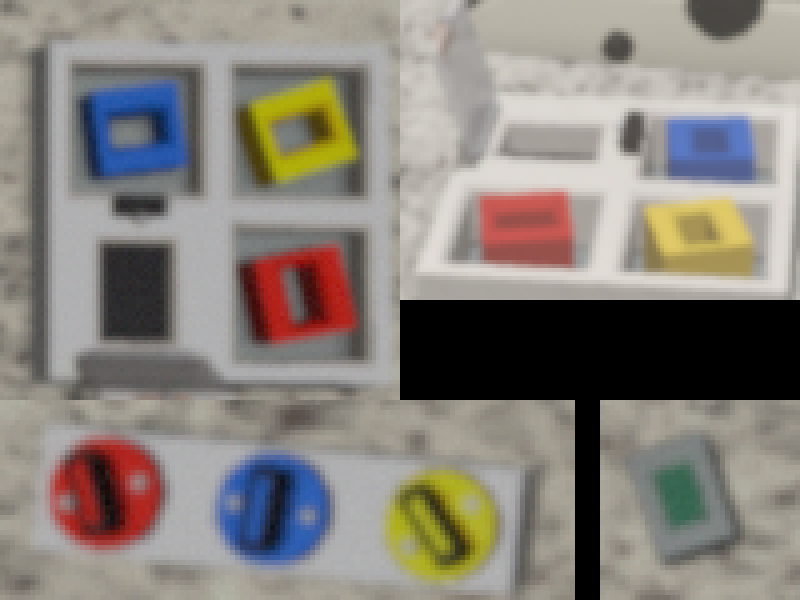

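```bash
cat > fit.py <<'E'
from h import *
from scipy.optimize import minimize
HUE={'red':[(0,8),(172,180)],'yellow':[(22,34)],'blue':[(100,125)],'green':[(60,85)]}
def rect_img(c,ctr,z,half=60,s=2):
    """metric picture of plane z round ctr; s px/mm; col=+x, row=+y"""
    w=[(-half,-half),(half,-half),(half,half),(-half,half)]
    src=np.float32([proj(c,[ctr[0]+a,ctr[1]+b,z]) for a,b in w])
    dst=np.float32([((a+half)*s,(b+half)*s) for a,b in w])
    return cv2.warpPerspective(c['pixels'],cv2.getPerspectiveTransform(src,dst),(2*half*s,2*half*s),flags=cv2.INTER_CUBIC)
def cmask(im,col,smin=90):
    h=cv2.cvtColor(im,cv2.COLOR_BGR2HSV); m=np.zeros(h.shape[:2],bool)
    for a,b in HUE[col]: m|=(h[...,0]>=a)&(h[...,0]<=b)
    return m&(h[...,1]>smin)&(h[...,2]>50),h[...,2]
def fitrect(W,ctr,lx,ly,hx=0,hy=0,half=60,s=2,yaws=None):
    """best x,y,yaw of a rectangle lx*ly (less hole) against a soft mask W in -1..1"""
    n=W.shape[0]; g=(np.arange(n)+.5)/s-half; X,Y=np.meshgrid(g,g)
    sg=lambda v:1/(1+np.exp(-np.clip(v/1.0,-40,40)))
    def ren(p):
        c,t=np.cos(p[2]),np.sin(p[2]); u=(X-p[0])*c+(Y-p[1])*t; v=-(X-p[0])*t+(Y-p[1])*c
        r=sg(lx/2-abs(u))*sg(ly/2-abs(v))
        if hx: r=r*(1-sg(hx/2-abs(u))*sg(hy/2-abs(v)))
        return r
    ys,xs=np.nonzero(W>0); x0=[g[xs].mean(),g[ys].mean()]
    best=min((minimize(lambda p:((ren(p)-W)**2).mean()*1e2,[*x0,a],method='Nelder-Mead',options=dict(initial_simplex=np.array([[*x0,a],[x0[0]+4,x0[1],a],[x0[0],x0[1]+4,a],[*x0,a+.2]]))) for a in np.arange(0,np.pi,np.pi/8)),key=lambda r:r.fun)
    p=best.x; yaw=(p[2]+np.pi/2)%np.pi-np.pi/2
    return np.array([ctr[0]+p[0],ctr[1]+p[1]]),np.degrees(yaw),best.fun
E
cat > m1.py <<'E'
from fit import *
C={n:cam(n) for n in('side','top')}
H={'red':(456,-372),'yellow':(558,-368),'blue':(551,-277)}
for n,c in C.items():
  for col,ctr in H.items():
    im=rect_img(c,ctr,56); m,V=cmask(im,col)
    t,_=cv2.threshold(V[m].astype(np.uint8),0,255,cv2.THRESH_OTSU); lo=V[m&(V<t)].mean(); hi=V[m&(V>t)].mean()
    W=np.where(m,np.clip((V-lo)/(hi-lo),0,1),0).astype(float)
    print(n,col,[np.round(x,2) for x in fitrect(W,ctr,50,50,35,21)],round(lo),round(hi),'area',W.sum()/4)
# rotors, top only: coloured+black disc circle at z=57, bar at z=86
c=C['top']
for col,p in {'red':(181,268),'blue':(214,271),'yellow':(249,274)}.items():
    ctr=atz(c,p,57)[:2]; im=rect_img(c,ctr,57,45); m,V=cmask(im,col)
    k=cv2.findContours(m.astype(np.uint8),cv2.RETR_EXTERNAL,cv2.CHAIN_APPROX_NONE)[0]; k=max(k,key=cv2.contourArea); hull=cv2.convexHull(k)
    (u,v),r=cv2.minEnclosingCircle(hull); M=cv2.moments(hull)
    cc=ctr+np.array([M['m10']/M['m00'],M['m01']/M['m00']])/2-45
    print(col,'disc',cc.round(1),'circ',(ctr+np.array([u,v])/2-45).round(1),r/2)
    im=rect_img(c,ctr,86,45); g=cv2.cvtColor(im,cv2.COLOR_BGR2HSV)[...,2]
    cv2.imwrite(f'pics/bar_{col}.png',im)
ctr=atz(c,(247.5,190),24)[:2]; im=rect_img(c,ctr,24,45); m,V=cmask(im,'green',70)
print('mod green',cv2.minAreaRect(np.argwhere(m)[:,::-1].astype(np.float32)),ctr)
cv2.imwrite('pics/mod.png',im)
im=rect_img(c,(455,-275),50,60); cv2.imwrite('pics/rec.png',im)
E
python3 m1.py; python3 - <<'E'
import cv2,numpy as np
o=np.zeros((480,720,3),np.uint8)
for i,n in enumerate(['bar_red','bar_blue','bar_yellow','mod']):
    im=cv2.imread(f'pics/{n}.png'); o[(i//2)*240:(i//2)*240+180,(i%2)*240:(i%2)*240+180]=im
o[:240,480:]=cv2.imread('pics/rec.png'); cv2.imwrite('pics/crop2.png',o)
E
```

```text
side red [array([ 457.67, -370.68]), np.float64(10.81), np.float64(1.0)] 156 194 area 1847.796252216676
side yellow [array([ 553.63, -371.98]), np.float64(-73.02), np.float64(0.79)] 166 213 area 1867.0633352737018
side blue [array([ 555.1 , -277.54]), np.float64(-83.35), np.float64(1.28)] 149 187 area 1561.3839141065396
top red [array([ 455.69, -369.62]), np.float64(11.03), np.float64(0.39)] 84 161 area 1938.236651962517
top yellow [array([ 551.86, -371.08]), np.float64(-72.33), np.float64(0.52)] 91 161 area 1980.2545311649333
top blue [array([ 553.47, -275.19]), np.float64(-83.11), np.float64(0.28)] 96 158 area 1843.9591115734152
red disc [424.7 327.2] circ [424.8 327.3] 26.674213409423828
blue disc [417.2 247.9] circ [417.1 248. ] 26.345157623291016
yellow disc [409.6 168.5] circ [409.6 168.4] 26.345115661621094
mod green ((87.25, 99.25), (53.75871658325195, 34.46882247924805), 18.434947967529297) [615.65910894 176.72701784]
```

View pics/crop2.png

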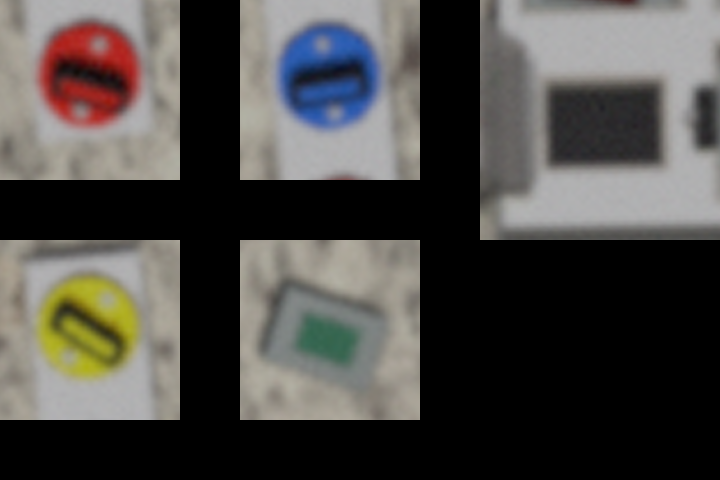

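Both cameras agree on the hubs within about 2 mm, and their 96 mm spacing is right. That puts the pump centre near (505.5,-323) with yaw about -0.9°. The bars lie at roughly red 16°, blue -11° and yellow 35°. Next I'll refine the rotor yaws and the module, and write the planner.

```bash
cat > plan.py <<'E'
import sys; from h import *
from scipy.spatial.transform import Rotation as Ro
def Rd(psi): a=np.radians(psi); return np.array([[np.cos(a),np.sin(a),0],[np.sin(a),-np.cos(a),0],[0,0,-1]]).T.T
def cur():
    s=manip.sense(); q=s['tool_rot']; return s,np.array(s['position']),Ro.from_quat([q[1],q[2],q[3],q[0]]).as_matrix()
def plan(wps,step=45,tstep=8):
    """waypoints x,y,z,psi -> rows"""
    s,p,R=cur(); rows=[]
    for x,y,z,psi in wps:
        T=np.array([x,y,z],float); G=Rd(psi); rv=Ro.from_matrix(R.T@G).as_rotvec(degrees=True)
        n=max(int(np.ceil(np.linalg.norm(T-p)/step)),int(np.ceil(np.linalg.norm(rv)/tstep)),1)
        p0,R0=p,R
        for i in range(1,n+1):
            pn=p0+(T-p0)*i/n; Rn=R0@Ro.from_rotvec(rv*i/n,degrees=True).as_matrix()
            rows.append(np.r_[R.T@(pn-p)/10,Ro.from_matrix(R.T@Rn).as_rotvec(degrees=True)].round(2)+0.)
            p,R=pn,Rn
    print('pos',s['position'].round(1),'psi',round(float(np.degrees(np.arctan2(cur()[2][1,0],cur()[2][0,0]))),1),'t',round(s['time'],1),'q',np.round(s['qpos'],2),len(rows))
    for i in range(0,len(rows),12): print([r.tolist() for r in rows[i:i+12]])
if __name__=='__main__':
    a=[float(v) for v in sys.argv[1:]]; plan([a[i:i+4] for i in range(0,len(a),4)])
E
python3 - <<'E'
from fit import *
c=cam('top')
for col,ctr in {'red':(424.7,327.2),'blue':(417.2,247.9),'yellow':(409.6,168.5)}.items():
    im=rect_img(c,ctr,57,30,4); h=cv2.cvtColor(im,cv2.COLOR_BGR2HSV); g=(np.arange(240)+.5)/4-30; X,Y=np.meshgrid(g,g)
    m=(h[...,1]<130)&(h[...,2]>110)&(np.hypot(X,Y)<24)
    n,l,st,ce=cv2.connectedComponentsWithStats(m.astype(np.uint8)); o=np.argsort(-st[1:,4])[:2]+1
    ce=ce[o]/4-30; d=ce[1]-ce[0]
    print(col,st[o,4],ce.round(1).tolist(),'bar yaw',((np.degrees(np.arctan2(d[1],d[0]))+90)+90)%180-90)
    V=h[...,2]; m=((V<70)&(np.hypot(X,Y)<26)).astype(np.uint8); k=max(cv2.findContours(m,0,1)[0],key=cv2.contourArea); print('  dark',cv2.minAreaRect(k))
ctr=(614.3,181.3); im=rect_img(c,ctr,24,45); h=cv2.cvtColor(im,cv2.COLOR_BGR2HSV)
print(h[20:160:14,90],h[90,20:160:14])
E
python3 plan.py 300 -480 450 60  416 -300 450 120 417 248 450 169
```

```text
red [1273 1050] [[-4.4, 18.6], [5.0, -15.3]] bar yaw 15.596461987528443
  dark ((124.02537536621094, 122.56044006347656), (144.7151336669922, 38.72175598144531), 12.7655668258667)
blue [1333 1138] [[3.0, 18.7], [-3.3, -16.3]] bar yaw -10.158601976571788
  dark ((117.07940673828125, 115.6526107788086), (30.082189559936523, 141.4512481689453), 81.74747467041016)
yellow [1289 1151] [[-10.2, 16.0], [10.0, -13.9]] bar yaw 34.038029164899186
  dark ((125.19024658203125, 110.58781433105469), (136.19390869140625, 28.286428451538086), 24.77513885498047)
[[ 25  26 170]
 [ 24  25 166]
 [ 45  10 107]
 [ 81  14 127]
 [ 75 102 103]
 [ 76 117 100]
 [ 76  94 103]
 [ 77  14 126]
 [ 30  11 138]
 [ 21  26 158]] [[ 23  23 135]
 [ 96  11 112]
 [ 83   8 132]
 [ 77  76 110]
 [ 77 124 101]
 [ 76 117 100]
 [ 76 118 102]
 [ 75  70 113]
 [ 81  14 129]
 [ 23   8 132]]
pos [ 225.9 -582.7  231.3] psi 21.2 t 1.8 q [-1.2   0.35  1.63  0.    1.16 -0.  ] 27
[[1.77, -1.15, -3.65, 0.0, 0.0, -6.47], [1.89, -0.94, -3.65, 0.0, 0.0, -6.47], [1.98, -0.72, -3.65, 0.0, 0.0, -6.47], [2.05, -0.5, -3.65, 0.0, 0.0, -6.47], [2.1, -0.26, -3.65, 0.0, 0.0, -6.47], [2.11, -0.02, -3.65, 0.0, 0.0, -6.47], [2.67, 0.13, 0.0, 0.0, 0.0, -7.5], [2.63, 0.48, 0.0, 0.0, 0.0, -7.5], [2.55, 0.82, 0.0, 0.0, 0.0, -7.5], [2.42, 1.14, 0.0, 0.0, 0.0, -7.5], [2.25, 1.45, 0.0, 0.0, 0.0, -7.5], [2.04, 1.73, 0.0, 0.0, 0.0, -7.5]]
[[1.8, 1.98, 0.0, 0.0, 0.0, -7.5], [1.52, 2.2, 0.0, 0.0, 0.0, -7.5], [3.65, 2.11, 0.0, 0.0, 0.0, -3.77], [3.5, 2.35, 0.0, 0.0, 0.0, -3.77], [3.34, 2.57, 0.0, 0.0, 0.0, -3.77], [3.16, 2.79, 0.0, 0.0, 0.0, -3.77], [2.97, 2.99, 0.0, 0.0, 0.0, -3.77], [2.77, 3.18, 0.0, 0.0, 0.0, -3.77], [2.55, 3.35, 0.0, 0.0, 0.0, -3.77], [2.33, 3.51, 0.0, 0.0, 0.0, -3.77], [2.09, 3.66, 0.0, 0.0, 0.0, -3.77], [1.85, 3.79, 0.0, 0.0, 0.0, -3.77]]
[[1.59, 3.9, 0.0, 0.0, 0.0, -3.77], [1.33, 4.0, 0.0, 0.0, 0.0, -3.77], [1.07, 4.08, 0.0, 0.0, 0.0, -3.77]]
```

Call:
apply_moves(
  deltas=[
    [[1.8, -1.2, -3.7, 0, 0, -6.5], [1.9, -0.9, -3.7, 0, 0, -6.5], [2.0, -0.7, -3.7, 0, 0, -6.5], [2.0, -0.5, -3.7, 0, 0, -6.5], [2.1, -0.3, -3.7, 0, 0, -6.5], [2.1, 0, -3.7, 0, 0, -6.5], [2.7, 0.1, 0, 0, 0, -7.5], [2.6, 0.5, 0, 0, 0, -7.5], [2.5, 0.8, 0, 0, 0, -7.5], [2.4, 1.1, 0, 0, 0, -7.5], [2.2, 1.4, 0, 0, 0, -7.5], [2.0, 1.7, 0, 0, 0, -7.5]],
  ],
  gripper=4,
)

```text
time: 2.95
position: [385.4, -345.3, 453.4]
tool_rot: [0.0, 0.605, 0.796, -0.0]
force: [0.1, -0.8, 0.3]
gripper_width: 0.468
finger_force: 0.0
```

Call:
apply_moves(
  deltas=[
    [[1.8, 2.0, 0, 0, 0, -7.5], [1.5, 2.2, 0, 0, 0, -7.5], [3.7, 2.1, 0, 0, 0, -3.8], [3.5, 2.3, 0, 0, 0, -3.8], [3.3, 2.6, 0, 0, 0, -3.8], [3.2, 2.8, 0, 0, 0, -3.8], [3.0, 3.0, 0, 0, 0, -3.8], [2.8, 3.2, 0, 0, 0, -3.8], [2.5, 3.3, 0, 0, 0, -3.8], [2.3, 3.5, 0, 0, 0, -3.8], [2.1, 3.7, 0, 0, 0, -3.8], [1.8, 3.8, 0, 0, 0, -3.8]],
  ],
)

```text
time: 4.15
position: [412.0, 122.1, 453.6]
tool_rot: [0.0, 0.188, 0.982, 0.0]
force: [0.5, 0.7, -0.1]
gripper_width: 0.473
finger_force: 0.0
```

```bash
python3 plan.py 417 247.7 450 169.5 417 247.7 110 169.5
```

```text
pos [412.  122.1 453.6] psi 158.3 t 4.2 q [ 0.28 -0.11  1.69 -0.    1.56 -0.91] 11
[[1.39, 3.95, 0.12, 0.01, 0.01, -3.72], [1.13, 4.03, 0.12, 0.01, 0.01, -3.72], [0.87, 4.1, 0.12, 0.01, 0.01, -3.72], [0.0, 0.0, 4.25, 0.0, 0.0, 0.0], [0.0, 0.0, 4.25, 0.0, 0.0, 0.0], [0.0, 0.0, 4.25, 0.0, 0.0, 0.0], [0.0, 0.0, 4.25, 0.0, 0.0, 0.0], [0.0, 0.0, 4.25, 0.0, 0.0, 0.0], [0.0, 0.0, 4.25, 0.0, 0.0, 0.0], [0.0, 0.0, 4.25, 0.0, 0.0, 0.0], [0.0, 0.0, 4.25, 0.0, 0.0, 0.0]]
```

Call:
apply_moves(
  deltas=[
    [[1.39, 3.95, 0.12, 0, 0, -3.7], [1.13, 4.03, 0.12, 0, 0, -3.7], [0.87, 4.1, 0.12, 0, 0, -3.7], [0, 0, 4.25, 0, 0, 0], [0, 0, 4.25, 0, 0, 0], [0, 0, 4.25, 0, 0, 0], [0, 0, 4.25, 0, 0, 0], [0, 0, 4.25, 0, 0, 0], [0, 0, 4.25, 0, 0, 0], [0, 0, 4.25, 0, 0, 0], [0, 0, 4.25, 0, 0, 0], [0, 0, 0, 0, 0, 0]],
  ],
)

```text
time: 5.35
position: [414.5, 244.0, 105.4]
tool_rot: [-0.004, 0.093, 0.996, -0.003]
force: [0.1, 0.5, 0.6]
gripper_width: 0.472
finger_force: 0.0
```

```bash
python3 plan.py 417 247.7 63 169.5; python3 -c "
from h import *
cam('top','t2')
i=cv2.imread('pics/t2.png')[230:310,150:290]; cv2.imwrite('pics/t2c.png',cv2.resize(i,None,fx=5,fy=5))"
```

```text
pos [414.5 244.  105.4] psi 169.3 t 5.3 q [ 0.53  0.31  2.04  0.    0.81 -0.85] 1
[[-0.2, 0.43, 4.24, -0.34, -0.39, -0.21]]
```

View pics/t2c.png

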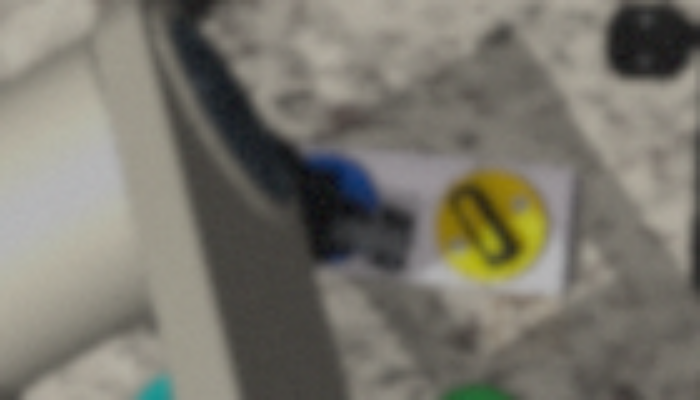

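The view is mostly the arm over the blue rotor. The yellow bar lies free, so I'm going down on blue.

Call:
apply_moves(
  deltas=[
    [[-0.2, 0.43, 0, -0.3, -0.4, -0.2], [0, 0, 2, 0, 0, 0], [0, 0, 1.6, 0, 0, 0], [0, 0, 0, 0, 0, 0], [0, 0, 0, 0, 0, 0]],
  ],
)

```text
time: 5.9
position: [422.1, 250.7, 75.6]
tool_rot: [0.005, 0.092, 0.996, 0.003]
force: [0.5, 0.4, 0.7]
gripper_width: 0.466
finger_force: 0.0
```

```bash
python3 plan.py 417 247.7 63 169.5
```

```text
pos [422.1 250.7  75.6] psi 169.5 t 5.9 q [ 0.53  0.36  2.05 -0.    0.72 -0.85] 1
[[0.46, -0.4, 1.26, 0.41, 0.53, -0.01]]
```

Call:
apply_moves(
  deltas=[
    [[0.46, -0.4, 0, 0.4, 0.5, 0], [0, 0, 0.6, 0, 0, 0], [0, 0, 0.6, 0, 0, 0], [0, 0, 0, 0, 0, 0], [0, 0, 0, 0, 0, 0], [0, 0, 0, 0, 0, 0], [0, 0, 0, 0, 0, 0]],
  ],
)

```text
time: 6.6
position: [415.7, 246.9, 61.7]
tool_rot: [-0.001, 0.092, 0.996, -0.001]
force: [0.6, 0.5, 0.6]
gripper_width: 0.47
finger_force: 0.0
```

```bash
python3 plan.py 417 247.7 63 169.5
```

```text
pos [415.7 246.9  61.7] psi 169.5 t 6.6 q [ 0.53  0.38  2.06 -0.    0.7  -0.85] 1
[[-0.11, 0.1, -0.13, -0.1, -0.1, -0.01]]
```

Call:
apply_moves(
  deltas=[
    [[-0.1, 0.1, 0, -0.1, -0.1, 0], [0, 0, 0, 0, 0, 0], [0, 0, 0, 0, 0, 0], [0, 0, 0, 0, 0, 0], [0, 0, 0, 0, 0, 0], [0, 0, 0, 0, 0, 0], [0, 0, 0, 0, 0, 0], [0, 0, 0, 0, 0, 0]],
  ],
  gripper=0.5,
  newtons=60,
)

```text
time: 7.4
position: [417.2, 247.9, 61.9]
tool_rot: [0.0, 0.092, 0.996, 0.0]
force: [-0.2, 0.2, 5.7]
gripper_width: 0.148
finger_force: 59.1
```

```bash
python3 plan.py 417 247.7 105 169.5 417 247.7 485 169.5 480 0 485 120 554.2 -276.2 485 97 554.2 -276.2 150 97
```

```text
pos [417.2 247.9  61.9] psi 169.5 t 7.4 q [ 0.53  0.38  2.06 -0.    0.7  -0.85] 32
[[0.01, -0.02, -4.31, 0.03, 0.04, -0.01], [0.0, 0.0, -4.22, 0.0, 0.0, 0.0], [0.0, 0.0, -4.22, 0.0, 0.0, 0.0], [0.0, 0.0, -4.22, 0.0, 0.0, 0.0], [0.0, 0.0, -4.22, 0.0, 0.0, 0.0], [0.0, 0.0, -4.22, 0.0, 0.0, 0.0], [0.0, 0.0, -4.22, 0.0, 0.0, 0.0], [0.0, 0.0, -4.22, 0.0, 0.0, 0.0], [0.0, 0.0, -4.22, 0.0, 0.0, 0.0], [0.0, 0.0, -4.22, 0.0, 0.0, 0.0], [-1.53, -3.32, 0.0, 0.0, 0.0, 7.07], [-1.93, -3.1, 0.0, 0.0, 0.0, 7.07]]
[[-2.29, -2.84, 0.0, 0.0, 0.0, 7.07], [-2.63, -2.54, 0.0, 0.0, 0.0, 7.07], [-2.92, -2.19, 0.0, 0.0, 0.0, 7.07], [-3.17, -1.82, 0.0, 0.0, 0.0, 7.07], [-3.37, -1.41, 0.0, 0.0, 0.0, 7.07], [-3.95, -1.05, 0.0, 0.0, 0.0, 3.29], [-4.0, -0.83, 0.0, 0.0, 0.0, 3.29], [-4.04, -0.6, 0.0, 0.0, 0.0, 3.29], [-4.07, -0.36, 0.0, 0.0, 0.0, 3.29], [-4.08, -0.13, 0.0, 0.0, 0.0, 3.29], [-4.08, 0.1, 0.0, 0.0, 0.0, 3.29], [-4.07, 0.34, 0.0, 0.0, 0.0, 3.29]]
[[0.0, 0.0, 4.19, 0.0, 0.0, 0.0], [0.0, 0.0, 4.19, 0.0, 0.0, 0.0], [0.0, 0.0, 4.19, 0.0, 0.0, 0.0], [0.0, 0.0, 4.19, 0.0, 0.0, 0.0], [0.0, 0.0, 4.19, 0.0, 0.0, 0.0], [0.0, 0.0, 4.19, 0.0, 0.0, 0.0], [0.0, 0.0, 4.19, 0.0, 0.0, 0.0], [0.0, 0.0, 4.19, 0.0, 0.0, 0.0]]
```

Call:
apply_moves(
  deltas=[
    [[0, 0, -1, 0, 0, 0], [0, 0, -3.3, 0, 0, 0], [0, 0, -4.2, 0, 0, 0], [0, 0, -4.2, 0, 0, 0], [0, 0, -4.2, 0, 0, 0], [0, 0, -4.2, 0, 0, 0], [0, 0, -4.2, 0, 0, 0], [0, 0, -4.2, 0, 0, 0], [0, 0, -4.2, 0, 0, 0], [0, 0, -4.2, 0, 0, 0], [0, 0, -4.2, 0, 0, 0], [0, 0, -1, 0, 0, 0]],
  ],
)

```text
time: 8.6
position: [417.1, 247.8, 497.7]
tool_rot: [0.003, 0.092, 0.996, 0.002]
force: [0.5, -0.1, -1.4]
gripper_width: 0.153
finger_force: 58.8
```

Call:
apply_moves(
  deltas=[
    [[-1.5, -3.3, 0, 0, 0, 7.07], [-1.9, -3.1, 0, 0, 0, 7.07], [-2.3, -2.8, 0, 0, 0, 7.07], [-2.6, -2.5, 0, 0, 0, 7.07], [-2.9, -2.2, 0, 0, 0, 7.07], [-3.2, -1.8, 0, 0, 0, 7.07], [-3.4, -1.4, 0, 0, 0, 7.07], [-4.0, -1.1, 0, 0, 0, 3.3], [-4.0, -0.8, 0, 0, 0, 3.3], [-4.0, -0.6, 0, 0, 0, 3.3], [-4.1, -0.4, 0, 0, 0, 3.3], [-4.1, -0.1, 0, 0, 0, 3.3]],
  ],
)

```text
time: 9.8
position: [532.3, -198.7, 491.8]
tool_rot: [-0.001, 0.62, 0.785, -0.0]
force: [0.5, 0.3, -0.5]
gripper_width: 0.15
finger_force: 58.8
```

Call:
apply_moves(
  deltas=[
    [[-4.1, 0.1, 0, 0, 0, 3.3], [-4.1, 0.3, 0, 0, 0, 3.3], [0, 0, 3, 0, 0, 0], [0, 0, 4, 0, 0, 0], [0, 0, 4, 0, 0, 0], [0, 0, 4, 0, 0, 0], [0, 0, 4, 0, 0, 0], [0, 0, 4, 0, 0, 0], [0, 0, 4, 0, 0, 0], [0, 0, 4, 0, 0, 0], [0, 0, 0, 0, 0, 0], [0, 0, 0, 0, 0, 0]],
  ],
)

```text
time: 11.0
position: [553.0, -276.4, 182.6]
tool_rot: [-0.001, 0.663, 0.748, -0.0]
force: [0.3, -0.3, -0.8]
gripper_width: 0.153
finger_force: 58.8
```

```bash
python3 plan.py 554.2 -276.2 130 97
```

```text
pos [ 553.  -276.4  182.6] psi 96.9 t 11.0 q [-0.47  0.39  1.69 -0.    1.06 -0.59] 2
[[0.0, 0.06, 2.63, -0.05, -0.03, -0.05], [0.0, 0.06, 2.63, -0.05, -0.03, -0.05]]
```

Call:
apply_moves(
  deltas=[
    [[0, 0.1, 3, 0, 0, 0], [0, 0, 3, 0, 0, 0], [0, 0, 1, 0, 0, 0], [0, 0, 0, 0, 0, 0], [0, 0, 0, 0, 0, 0], [0, 0, 0, 0, 0, 0]],
  ],
)

```text
time: 11.6
position: [555.8, -277.1, 114.8]
tool_rot: [0.002, 0.663, 0.748, 0.0]
force: [0.0, 0.1, -0.9]
gripper_width: 0.147
finger_force: 58.9
```

```bash
python3 plan.py 554.2 -276.2 112 97; python3 -c "
from h import *
o=np.zeros((500,800,3),np.uint8)
i=cam('side','s3')['pixels'][240:340,260:420]; o[:,:]=cv2.resize(i,None,fx=5,fy=5,interpolation=cv2.INTER_CUBIC)
cv2.imwrite('pics/s3c.png',o)"
```

```text
pos [ 555.8 -277.1  114.8] psi 96.9 t 11.6 q [-0.46  0.47  1.74  0.    0.93 -0.59] 1
[[0.11, -0.15, 0.28, 0.15, 0.1, -0.1]]
```

View pics/s3c.png

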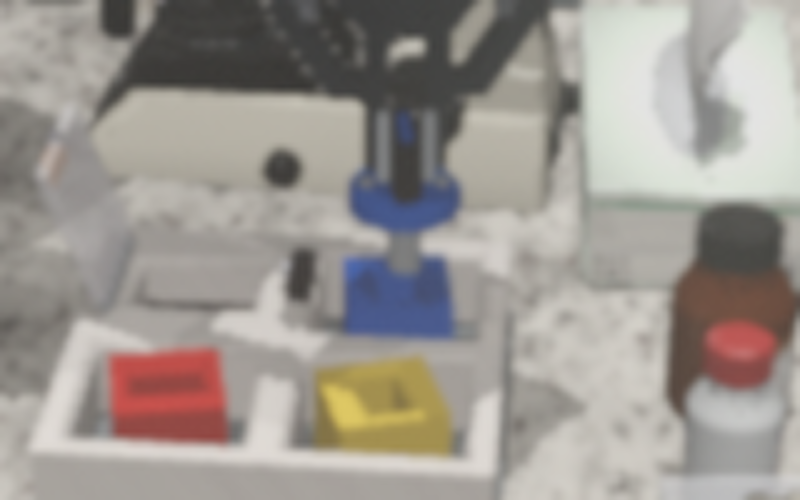

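The rotor is held upright with its disc at about crop (405,200), centred above the blue hub at (398,285). I'm starting the descent.

Call:
apply_moves(
  deltas=[
    [[0.1, -0.15, 0, 0.1, 0.1, -0.1], [0, 0, 0.5, 0, 0, 0], [0, 0, 0.3, 0, 0, 0], [0, 0, 0.3, 0, 0, 0], [0, 0, 0.3, 0, 0, 0], [0, 0, 0, 0, 0, 0], [0, 0, 0, 0, 0, 0], [0, 0, 0, 0, 0, 0]],
  ],
)

```text
time: 12.45
position: [553.1, -275.7, 98.7]
tool_rot: [-0.001, 0.663, 0.749, -0.0]
force: [0.7, -0.9, -1.1]
gripper_width: 0.152
finger_force: 58.9
```

```bash
python3 plan.py 554.2 -276.2 90 97;python3 -c "
from h import *
s=manip.sense();print(s['force'],s['torque'])"
```

```text
pos [ 553.1 -275.7   98.7] psi 97.0 t 12.4 q [-0.47  0.49  1.75  0.    0.9  -0.59] 1
[[-0.06, 0.11, 0.87, -0.09, -0.1, 0.0]]
[ 0.74496412 -0.86281024 -1.06674643] [ 0.0051808  -0.03439865  0.00640075]
```

Call:
apply_moves(
  deltas=[
    [[0, 0.05, 0.4, 0, 0, 0], [0, 0, 0.4, 0, 0, 0], [0, 0, 0.4, 0, 0, 0], [0, 0, 0.4, 0, 0, 0], [0, 0, 0.3, 0, 0, 0], [0, 0, 0.3, 0, 0, 0], [0, 0, 0, 0, 0, 0], [0, 0, 0, 0, 0, 0], [0, 0, 0, 0, 0, 0]],
  ],
)

```text
time: 13.35
position: [553.5, -275.7, 76.8]
tool_rot: [-0.001, 0.663, 0.749, -0.0]
force: [0.7, 0.3, -1.2]
gripper_width: 0.152
finger_force: 58.9
```

Call:
apply_moves(
  deltas=[
    [[0, 0, 0.2, 0, 0, 0], [0, 0, 0.2, 0, 0, 0], [0, 0, 0.1, 0, 0, 0], [0, 0, 0, 0, 0, 0], [0, 0, 0, 0, 0, 0], [0, 0, 0, 0, 0, 0]],
  ],
)

```text
time: 13.95
position: [553.5, -275.6, 72.9]
tool_rot: [-0.001, 0.663, 0.749, -0.0]
force: [-4.8, 2.5, 13.0]
gripper_width: 0.149
finger_force: 60.8
```

Call:
apply_moves(
  deltas=[
    [[0, 0, 0.05, 0, 0, 0], [0, 0, 0, 0, 0, 0], [0, 0, 0, 0, 0, 0], [0, 0, 0, 0, 0, 0], [0, 0, 0, 0, 0, 0]],
  ],
  gripper=3.5,
)

```text
time: 14.45
position: [553.3, -275.6, 71.0]
tool_rot: [-0.001, 0.663, 0.749, -0.0]
force: [0.8, 0.2, 0.2]
gripper_width: 0.409
finger_force: 0.0
```

```bash
python3 plan.py 553.5 -275.6 115 97 553.5 -275.6 430 97 480 0 430 60 409.6 168.5 430 34.5 409.6 168.5 100 34.5
```

```text
pos [ 553.3 -275.6   71. ] psi 97.0 t 14.4 q [-0.46  0.53  1.76  0.    0.85 -0.59] 28
[[0.0, 0.01, -4.4, -0.11, -0.11, 0.0], [0.0, 0.0, -4.5, 0.0, 0.0, 0.0], [0.0, 0.0, -4.5, 0.0, 0.0, 0.0], [0.0, 0.0, -4.5, 0.0, 0.0, 0.0], [0.0, 0.0, -4.5, 0.0, 0.0, 0.0], [0.0, 0.0, -4.5, 0.0, 0.0, 0.0], [0.0, 0.0, -4.5, 0.0, 0.0, 0.0], [0.0, 0.0, -4.5, 0.0, 0.0, 0.0], [4.04, -0.56, 0.0, 0.0, 0.0, 5.29], [3.97, -0.93, 0.0, 0.0, 0.0, 5.29], [3.86, -1.29, 0.0, 0.0, 0.0, 5.29], [3.73, -1.64, 0.0, 0.0, 0.0, 5.29]]
[[3.56, -1.98, 0.0, 0.0, 0.0, 5.29], [3.36, -2.3, 0.0, 0.0, 0.0, 5.29], [3.14, -2.6, 0.0, 0.0, 0.0, 5.29], [2.21, -2.9, 0.0, 0.0, 0.0, 5.1], [1.95, -3.09, 0.0, 0.0, 0.0, 5.1], [1.67, -3.25, 0.0, 0.0, 0.0, 5.1], [1.37, -3.39, 0.0, 0.0, 0.0, 5.1], [1.06, -3.49, 0.0, 0.0, 0.0, 5.1], [0.0, 0.0, 4.13, 0.0, 0.0, 0.0], [0.0, 0.0, 4.13, 0.0, 0.0, 0.0], [0.0, 0.0, 4.13, 0.0, 0.0, 0.0], [0.0, 0.0, 4.13, 0.0, 0.0, 0.0]]
[[0.0, 0.0, 4.13, 0.0, 0.0, 0.0], [0.0, 0.0, 4.13, 0.0, 0.0, 0.0], [0.0, 0.0, 4.13, 0.0, 0.0, 0.0], [0.0, 0.0, 4.13, 0.0, 0.0, 0.0]]
```

Call:
apply_moves(
  deltas=[
    [[0, 0, -4.4, 0, 0, 0], [0, 0, -4.5, 0, 0, 0], [0, 0, -4.5, 0, 0, 0], [0, 0, -4.5, 0, 0, 0], [0, 0, -4.5, 0, 0, 0], [0, 0, -4.5, 0, 0, 0], [0, 0, -4.5, 0, 0, 0], [0, 0, -4.8, 0, 0, 0], [4.0, -0.6, 0, 0, 0, 5.3], [4.0, -0.9, 0, 0, 0, 5.3], [3.9, -1.3, 0, 0, 0, 5.3], [3.7, -1.6, 0, 0, 0, 5.3]],
  ],
)

```text
time: 15.65
position: [511.7, -117.3, 433.4]
tool_rot: [-0.001, 0.79, 0.613, -0.0]
force: [0.3, -0.1, -0.7]
gripper_width: 0.41
finger_force: 0.0
```

Call:
apply_moves(
  deltas=[
    [[3.6, -2.0, 0, 0, 0, 5.3], [3.4, -2.3, 0, 0, 0, 5.3], [3.1, -2.6, 0, 0, 0, 5.3], [2.2, -2.9, 0, 0, 0, 5.1], [1.9, -3.1, 0, 0, 0, 5.1], [1.7, -3.2, 0, 0, 0, 5.1], [1.4, -3.4, 0, 0, 0, 5.1], [1.1, -3.5, 0, 0, 0, 5.1], [0, 0, 0, 0, 0, 0], [0, 0, 0, 0, 0, 0], [0, 0, 0, 0, 0, 0]],
  ],
)

```text
time: 16.75
position: [411.7, 168.0, 434.0]
tool_rot: [-0.001, 0.955, 0.296, -0.001]
force: [0.5, -0.0, -0.1]
gripper_width: 0.412
finger_force: 0.0
```

```bash
python3 plan.py 409.6 168.5 100 34.5; python3 - <<'E'
from fit import *
c=cam('side'); print(nets.landmark_of('side','rotor_blue'))
E
```

```text
pos [411.7 168.  434. ] psi 34.4 t 16.8 q [ 0.38 -0.08  1.7   0.    1.52  1.35] 8
[[-0.01, -0.01, 4.18, -0.01, 0.01, -0.01], [-0.01, -0.01, 4.18, -0.01, 0.01, -0.01], [-0.02, -0.01, 4.18, -0.01, 0.01, -0.01], [-0.02, -0.02, 4.18, -0.01, 0.01, -0.01], [-0.02, -0.02, 4.18, -0.01, 0.01, -0.01], [-0.02, -0.02, 4.18, -0.01, 0.01, -0.01], [-0.02, -0.02, 4.18, -0.01, 0.01, -0.01], [-0.02, -0.02, 4.18, -0.01, 0.01, -0.01]]
[{'position': [278.9, 210.2], 'confidence': 0.69}, {'position': [338.5, 296.5], 'confidence': 0.6}]
```

Call:
apply_moves(
  deltas=[
    [[-0.15, -0.1, 4.2, 0, 0, 0], [0, 0, 4.2, 0, 0, 0], [0, 0, 4.2, 0, 0, 0], [0, 0, 4.2, 0, 0, 0], [0, 0, 4.2, 0, 0, 0], [0, 0, 4.2, 0, 0, 0], [0, 0, 4.2, 0, 0, 0], [0, 0, 3.8, 0, 0, 0], [0, 0, 2, 0, 0, 0], [0, 0, 2, 0, 0, 0], [0, 0, 0, 0, 0, 0], [0, 0, 0, 0, 0, 0]],
  ],
)

```text
time: 18.05
position: [409.3, 168.6, 62.2]
tool_rot: [-0.001, 0.955, 0.295, -0.001]
force: [0.3, -0.6, 0.1]
gripper_width: 0.41
finger_force: 0.0
```

Call:
apply_moves(
  deltas=[
    [[0, 0, 0, 0, 0, 0], [0, 0, 0, 0, 0, 0], [0, 0, 0, 0, 0, 0]],
  ],
)

```text
time: 18.35
position: [409.6, 169.3, 62.9]
tool_rot: [-0.001, 0.955, 0.296, 0.0]
force: [-0.8, -0.2, -0.5]
gripper_width: 0.406
finger_force: 0.0
```

```bash
python3 plan.py 409.6 168.5 62 34.5
```

```text
pos [409.6 169.3  62.9] psi 34.4 t 18.4 q [0.39 0.33 2.15 0.   0.66 1.35] 1
[[-0.04, 0.07, 0.09, -0.11, -0.05, -0.1]]
```

Call:
apply_moves(
  deltas=[
    [[0, 0.05, 0.1, 0, 0, 0], [0, 0, 0, 0, 0, 0], [0, 0, 0, 0, 0, 0], [0, 0, 0, 0, 0, 0], [0, 0, 0, 0, 0, 0], [0, 0, 0, 0, 0, 0], [0, 0, 0, 0, 0, 0]],
  ],
  gripper=0.5,
)

```text
time: 19.05
position: [409.5, 168.8, 61.5]
tool_rot: [-0.001, 0.955, 0.296, -0.0]
force: [-0.9, -1.0, 6.2]
gripper_width: 0.15
finger_force: 58.8
```

```bash
python3 plan.py 409.6 168.5 105 34.5 409.6 168.5 490 34.5 480 0 490 75 552.5 -371.2 490 107.5 552.5 -371.2 130 107.5
```

```text
pos [409.5 168.8  61.5] psi 34.4 t 19.1 q [0.39 0.33 2.15 0.   0.66 1.35] 33
[[-0.01, 0.02, -4.35, -0.12, 0.01, -0.09], [0.0, 0.0, -4.28, 0.0, 0.0, 0.0], [0.0, 0.0, -4.28, 0.0, 0.0, 0.0], [0.0, 0.0, -4.28, 0.0, 0.0, 0.0], [0.0, 0.0, -4.28, 0.0, 0.0, 0.0], [0.0, 0.0, -4.28, 0.0, 0.0, 0.0], [0.0, 0.0, -4.28, 0.0, 0.0, 0.0], [0.0, 0.0, -4.28, 0.0, 0.0, 0.0], [0.0, 0.0, -4.28, 0.0, 0.0, 0.0], [0.0, 0.0, -4.28, 0.0, 0.0, 0.0], [-0.62, 2.98, 0.0, 0.0, 0.0, -6.75], [-0.97, 2.89, 0.0, 0.0, 0.0, -6.75]]
[[-1.3, 2.75, 0.0, 0.0, 0.0, -6.75], [-1.62, 2.58, 0.0, 0.0, 0.0, -6.75], [-1.91, 2.37, 0.0, 0.0, 0.0, -6.75], [-2.17, 2.13, 0.0, 0.0, 0.0, -6.75], [-3.78, 1.85, 0.0, 0.0, 0.0, -3.61], [-3.88, 1.6, 0.0, 0.0, 0.0, -3.61], [-3.98, 1.36, 0.0, 0.0, 0.0, -3.61], [-4.06, 1.1, 0.0, 0.0, 0.0, -3.61], [-4.12, 0.85, 0.0, 0.0, 0.0, -3.61], [-4.16, 0.58, 0.0, 0.0, 0.0, -3.61], [-4.19, 0.32, 0.0, 0.0, 0.0, -3.61], [-4.2, 0.06, 0.0, 0.0, 0.0, -3.61]]
[[-4.2, -0.21, 0.0, 0.0, 0.0, -3.61], [0.0, 0.0, 4.5, 0.0, 0.0, 0.0], [0.0, 0.0, 4.5, 0.0, 0.0, 0.0], [0.0, 0.0, 4.5, 0.0, 0.0, 0.0], [0.0, 0.0, 4.5, 0.0, 0.0, 0.0], [0.0, 0.0, 4.5, 0.0, 0.0, 0.0], [0.0, 0.0, 4.5, 0.0, 0.0, 0.0], [0.0, 0.0, 4.5, 0.0, 0.0, 0.0], [0.0, 0.0, 4.5, 0.0, 0.0, 0.0]]
```

Call:
apply_moves(
  deltas=[
    [[0, 0, -1, 0, 0, 0], [0, 0, -3.6, 0, 0, 0], [0, 0, -4.3, 0, 0, 0], [0, 0, -4.3, 0, 0, 0], [0, 0, -4.3, 0, 0, 0], [0, 0, -4.3, 0, 0, 0], [0, 0, -4.3, 0, 0, 0], [0, 0, -4.3, 0, 0, 0], [0, 0, -4.3, 0, 0, 0], [0, 0, -4.3, 0, 0, 0], [0, 0, -4.0, 0, 0, 0], [0, 0, 0, 0, 0, 0]],
  ],
)

```text
time: 20.25
position: [410.9, 168.4, 497.0]
tool_rot: [-0.001, 0.955, 0.296, 0.004]
force: [1.1, -0.2, -1.7]
gripper_width: 0.158
finger_force: 58.9
```

Call:
apply_moves(
  deltas=[
    [[-0.6, 3.0, 0, 0, 0, -6.75], [-1.0, 2.9, 0, 0, 0, -6.75], [-1.3, 2.8, 0, 0, 0, -6.75], [-1.6, 2.6, 0, 0, 0, -6.75], [-1.9, 2.4, 0, 0, 0, -6.75], [-2.2, 2.1, 0, 0, 0, -6.75], [-3.8, 1.8, 0, 0, 0, -3.6], [-3.9, 1.6, 0, 0, 0, -3.6], [-4.0, 1.4, 0, 0, 0, -3.6], [-4.1, 1.1, 0, 0, 0, -3.6], [-4.1, 0.8, 0, 0, 0, -3.6], [-4.2, 0.6, 0, 0, 0, -3.6]],
  ],
)

```text
time: 21.45
position: [527.5, -251.6, 489.6]
tool_rot: [-0.002, 0.665, 0.747, -0.0]
force: [1.1, 0.3, -1.2]
gripper_width: 0.152
finger_force: 59.0
```

Call:
apply_moves(
  deltas=[
    [[-4.2, 0.3, 0, 0, 0, -3.6], [-4.2, 0.1, 0, 0, 0, -3.6], [-4.2, -0.2, 0, 0, 0, -3.6], [0, 0, 4.4, 0, 0, 0], [0, 0, 4.4, 0, 0, 0], [0, 0, 4.4, 0, 0, 0], [0, 0, 4.4, 0, 0, 0], [0, 0, 4.4, 0, 0, 0], [0, 0, 4.4, 0, 0, 0], [0, 0, 4.4, 0, 0, 0], [0, 0, 3, 0, 0, 0], [0, 0, 0, 0, 0, 0]],
  ],
)

```text
time: 22.65
position: [548.1, -371.1, 146.6]
tool_rot: [-0.006, 0.593, 0.805, -0.0]
force: [0.3, -0.0, -1.6]
gripper_width: 0.149
finger_force: 58.9
```

Call:
apply_moves(
  deltas=[
    [[0, 0, 0, 0, 0, 0], [0, 0, 0, 0, 0, 0], [0, 0, 0, 0, 0, 0]],
  ],
)

```text
time: 22.95
position: [552.7, -374.2, 154.4]
tool_rot: [0.001, 0.593, 0.805, 0.0]
force: [-0.0, -0.5, -2.2]
gripper_width: 0.15
finger_force: 58.9
```

```bash
python3 plan.py 552.5 -371.2 100 107.5
```

```text
pos [ 552.7 -374.2  154.4] psi 107.3 t 22.9 q [-0.6   0.49  1.6   0.    1.05 -0.9 ] 2
[[0.15, 0.03, 2.72, 0.02, 0.02, -0.1], [0.15, 0.04, 2.72, 0.02, 0.02, -0.1]]
```

Call:
apply_moves(
  deltas=[
    [[0.3, 0.1, 2.5, 0, 0, -0.2], [0, 0, 1.5, 0, 0, 0], [0, 0, 0.6, 0, 0, 0], [0, 0, 0.3, 0, 0, 0], [0, 0, 0.3, 0, 0, 0], [0, 0, 0.3, 0, 0, 0], [0, 0, 0, 0, 0, 0], [0, 0, 0, 0, 0, 0], [0, 0, 0, 0, 0, 0]],
  ],
)

```text
time: 23.85
position: [551.7, -370.4, 97.3]
tool_rot: [-0.001, 0.591, 0.806, 0.0]
force: [-0.3, -0.5, -1.4]
gripper_width: 0.15
finger_force: 59.0
```

```bash
python3 plan.py 552.2 -371.1 90 107.5
```

```text
pos [ 551.7 -370.4   97.3] psi 107.5 t 23.9 q [-0.59  0.55  1.64  0.    0.95 -0.9 ] 1
[[-0.08, 0.03, 0.73, -0.06, -0.09, 0.0]]
```

Call:
apply_moves(
  deltas=[
    [[-0.05, 0.03, 0.4, 0, 0, 0], [0, 0, 0.4, 0, 0, 0], [0, 0, 0.4, 0, 0, 0], [0, 0, 0.4, 0, 0, 0], [0, 0, 0.3, 0, 0, 0], [0, 0, 0.2, 0, 0, 0], [0, 0, 0.2, 0, 0, 0], [0, 0, 0.1, 0, 0, 0], [0, 0, 0.1, 0, 0, 0], [0, 0, 0, 0, 0, 0], [0, 0, 0, 0, 0, 0], [0, 0, 0, 0, 0, 0]],
  ],
)

```text
time: 25.05
position: [551.9, -370.6, 72.6]
tool_rot: [-0.001, 0.591, 0.806, 0.0]
force: [-2.6, 2.2, 5.9]
gripper_width: 0.151
finger_force: 59.9
```

Call:
apply_moves(
  deltas=[
    [[0, 0, 0.1, 0, 0, 0], [0, 0, 0, 0, 0, 0], [0, 0, 0, 0, 0, 0]],
  ],
)

```text
time: 25.35
position: [551.9, -370.6, 72.5]
tool_rot: [-0.001, 0.591, 0.806, 0.0]
force: [-6.3, 2.5, 14.6]
gripper_width: 0.155
finger_force: 61.1
```

Call:
apply_moves(
  deltas=[
    [[0, 0, 0, 0, 0, 0], [0, 0, 0, 0, 0, 0], [0, 0, 0, 0, 0, 0], [0, 0, 0, 0, 0, 0]],
  ],
  gripper=3.5,
)

```text
time: 25.75
position: [552.0, -370.6, 70.8]
tool_rot: [-0.001, 0.591, 0.806, 0.0]
force: [0.7, -0.2, -0.2]
gripper_width: 0.409
finger_force: 0.0
```

```bash
python3 plan.py 552 -371 115 107.5 552 -371 430 107.5 480 0 430 50 424.7 327.2 430 15.6 424.7 327.2 63 15.6
```

```text
pos [ 552.  -370.6   70.8] psi 107.5 t 25.8 q [-0.59  0.59  1.65  0.    0.9  -0.9 ] 34
[[-0.03, -0.01, -4.42, -0.08, -0.12, 0.0], [0.0, 0.0, -4.5, 0.0, 0.0, 0.0], [0.0, 0.0, -4.5, 0.0, 0.0, 0.0], [0.0, 0.0, -4.5, 0.0, 0.0, 0.0], [0.0, 0.0, -4.5, 0.0, 0.0, 0.0], [0.0, 0.0, -4.5, 0.0, 0.0, 0.0], [0.0, 0.0, -4.5, 0.0, 0.0, 0.0], [0.0, 0.0, -4.5, 0.0, 0.0, 0.0], [4.17, 0.48, 0.0, 0.0, 0.0, 6.39], [4.2, 0.01, 0.0, 0.0, 0.0, 6.39], [4.17, -0.46, 0.0, 0.0, 0.0, 6.39], [4.1, -0.92, 0.0, 0.0, 0.0, 6.39]]
[[3.97, -1.37, 0.0, 0.0, 0.0, 6.39], [3.79, -1.8, 0.0, 0.0, 0.0, 6.39], [3.57, -2.21, 0.0, 0.0, 0.0, 6.39], [3.3, -2.6, 0.0, 0.0, 0.0, 6.39], [2.99, -2.95, 0.0, 0.0, 0.0, 6.39], [2.69, -3.16, 0.0, 0.0, 0.0, 4.3], [2.44, -3.35, 0.0, 0.0, 0.0, 4.3], [2.19, -3.53, 0.0, 0.0, 0.0, 4.3], [1.92, -3.68, 0.0, 0.0, 0.0, 4.3], [1.63, -3.81, 0.0, 0.0, 0.0, 4.3], [1.34, -3.92, 0.0, 0.0, 0.0, 4.3], [1.05, -4.01, 0.0, 0.0, 0.0, 4.3]]
[[0.74, -4.08, 0.0, 0.0, 0.0, 4.3], [0.0, 0.0, 4.08, 0.0, 0.0, 0.0], [0.0, 0.0, 4.08, 0.0, 0.0, 0.0], [0.0, 0.0, 4.08, 0.0, 0.0, 0.0], [0.0, 0.0, 4.08, 0.0, 0.0, 0.0], [0.0, 0.0, 4.08, 0.0, 0.0, 0.0], [0.0, 0.0, 4.08, 0.0, 0.0, 0.0], [0.0, 0.0, 4.08, 0.0, 0.0, 0.0], [0.0, 0.0, 4.08, 0.0, 0.0, 0.0], [0.0, 0.0, 4.08, 0.0, 0.0, 0.0]]
```

Call:
apply_moves(
  deltas=[
    [[0, 0, -4.4, 0, 0, 0], [0, 0, -4.5, 0, 0, 0], [0, 0, -4.5, 0, 0, 0], [0, 0, -4.5, 0, 0, 0], [0, 0, -4.5, 0, 0, 0], [0, 0, -4.5, 0, 0, 0], [0, 0, -4.5, 0, 0, 0], [0, 0, -4.8, 0, 0, 0], [4.2, 0.5, 0, 0, 0, 6.4], [4.2, 0, 0, 0, 0, 6.4], [4.2, -0.5, 0, 0, 0, 6.4], [4.1, -0.9, 0, 0, 0, 6.4]],
  ],
)

```text
time: 26.95
position: [519.9, -204.3, 433.2]
tool_rot: [-0.001, 0.757, 0.653, -0.0]
force: [0.9, 0.4, -1.0]
gripper_width: 0.414
finger_force: 0.0
```

Call:
apply_moves(
  deltas=[
    [[4.0, -1.4, 0, 0, 0, 6.4], [3.8, -1.8, 0, 0, 0, 6.4], [3.6, -2.2, 0, 0, 0, 6.4], [3.3, -2.6, 0, 0, 0, 6.4], [3.0, -2.9, 0, 0, 0, 6.4], [2.7, -3.2, 0, 0, 0, 4.3], [2.4, -3.3, 0, 0, 0, 4.3], [2.2, -3.5, 0, 0, 0, 4.3], [1.9, -3.7, 0, 0, 0, 4.3], [1.6, -3.8, 0, 0, 0, 4.3], [1.3, -3.9, 0, 0, 0, 4.3], [1.0, -4.0, 0, 0, 0, 4.3]],
  ],
)

```text
time: 28.15
position: [431.7, 287.6, 434.2]
tool_rot: [-0.001, 0.985, 0.17, -0.001]
force: [0.7, -0.5, -0.5]
gripper_width: 0.407
finger_force: 0.0
```

Call:
apply_moves(
  deltas=[
    [[0.7, -4.1, 0, 0, 0, 4.3], [0, 0, 3, 0, 0, 0], [0, 0, 4, 0, 0, 0], [0, 0, 4, 0, 0, 0], [0, 0, 4, 0, 0, 0], [0, 0, 4, 0, 0, 0], [0, 0, 4, 0, 0, 0], [0, 0, 4, 0, 0, 0], [0, 0, 3, 0, 0, 0], [0, 0, 0, 0, 0, 0], [0, 0, 0, 0, 0, 0], [0, 0, 0, 0, 0, 0]],
  ],
)

```text
time: 29.35
position: [425.5, 328.2, 136.1]
tool_rot: [-0.002, 0.991, 0.135, 0.0]
force: [0.2, 0.1, -0.1]
gripper_width: 0.409
finger_force: 0.0
```

```bash
python3 plan.py 424.7 327.2 62 15.6
```

```text
pos [425.5 328.2 136.1] psi 15.5 t 29.4 q [0.65 0.33 1.91 0.   0.9  1.95] 2
[[-0.06, 0.05, 3.71, -0.09, -0.03, -0.05], [-0.05, 0.04, 3.71, -0.09, -0.03, -0.05]]
```

Call:
apply_moves(
  deltas=[
    [[-0.1, 0.1, 3.4, 0, 0, 0], [0, 0, 2.5, 0, 0, 0], [0, 0, 1.5, 0, 0, 0], [0, 0, 0, 0, 0, 0], [0, 0, 0, 0, 0, 0], [0, 0, 0, 0, 0, 0], [0, 0, 0, 0, 0, 0], [0, 0, 0, 0, 0, 0]],
  ],
)

```text
time: 30.15
position: [424.0, 326.6, 61.2]
tool_rot: [-0.001, 0.991, 0.135, -0.0]
force: [-0.5, -0.1, -0.2]
gripper_width: 0.411
finger_force: 0.0
```

Call:
apply_moves(
  deltas=[
    [[0, 0, 0, 0, 0, 0], [0, 0, 0, 0, 0, 0], [0, 0, 0, 0, 0, 0], [0, 0, 0, 0, 0, 0], [0, 0, 0, 0, 0, 0], [0, 0, 0, 0, 0, 0]],
  ],
  gripper=0.5,
)

```text
time: 30.75
position: [423.8, 326.5, 60.8]
tool_rot: [-0.001, 0.991, 0.135, -0.001]
force: [-0.4, -0.2, 6.0]
gripper_width: 0.15
finger_force: 59.1
```

```bash
python3 plan.py 424.7 327.2 105 15.6 424.7 327.2 490 15.6 480 0 490 14 456 -369.8 490 11 456 -369.8 155 11
```

```text
pos [423.8 326.5  60.8] psi 15.5 t 30.8 q [0.65 0.44 1.96 0.   0.74 1.95] 35
[[0.1, -0.06, -4.42, -0.13, 0.05, -0.1], [0.0, 0.0, -4.28, 0.0, 0.0, 0.0], [0.0, 0.0, -4.28, 0.0, 0.0, 0.0], [0.0, 0.0, -4.28, 0.0, 0.0, 0.0], [0.0, 0.0, -4.28, 0.0, 0.0, 0.0], [0.0, 0.0, -4.28, 0.0, 0.0, 0.0], [0.0, 0.0, -4.28, 0.0, 0.0, 0.0], [0.0, 0.0, -4.28, 0.0, 0.0, 0.0], [0.0, 0.0, -4.28, 0.0, 0.0, 0.0], [0.0, 0.0, -4.28, 0.0, 0.0, 0.0], [-0.43, 4.13, 0.0, 0.0, 0.0, 0.2], [-0.42, 4.13, 0.0, 0.0, 0.0, 0.2]]
[[-0.41, 4.13, 0.0, 0.0, 0.0, 0.2], [-0.39, 4.13, 0.0, 0.0, 0.0, 0.2], [-0.38, 4.13, 0.0, 0.0, 0.0, 0.2], [-0.36, 4.13, 0.0, 0.0, 0.0, 0.2], [-0.35, 4.13, 0.0, 0.0, 0.0, 0.2], [-0.33, 4.13, 0.0, 0.0, 0.0, 0.2], [-1.25, 3.92, 0.0, 0.0, 0.0, 0.33], [-1.23, 3.93, 0.0, 0.0, 0.0, 0.33], [-1.21, 3.94, 0.0, 0.0, 0.0, 0.33], [-1.18, 3.94, 0.0, 0.0, 0.0, 0.33], [-1.16, 3.95, 0.0, 0.0, 0.0, 0.33], [-1.14, 3.96, 0.0, 0.0, 0.0, 0.33]]
[[-1.12, 3.96, 0.0, 0.0, 0.0, 0.33], [-1.09, 3.97, 0.0, 0.0, 0.0, 0.33], [-1.07, 3.98, 0.0, 0.0, 0.0, 0.33], [0.0, 0.0, 4.19, 0.0, 0.0, 0.0], [0.0, 0.0, 4.19, 0.0, 0.0, 0.0], [0.0, 0.0, 4.19, 0.0, 0.0, 0.0], [0.0, 0.0, 4.19, 0.0, 0.0, 0.0], [0.0, 0.0, 4.19, 0.0, 0.0, 0.0], [0.0, 0.0, 4.19, 0.0, 0.0, 0.0], [0.0, 0.0, 4.19, 0.0, 0.0, 0.0], [0.0, 0.0, 4.19, 0.0, 0.0, 0.0]]
```

Call:
apply_moves(
  deltas=[
    [[0, 0, -1, 0, 0, 0], [0, 0, -3.6, 0, 0, 0], [0, 0, -4.3, 0, 0, 0], [0, 0, -4.3, 0, 0, 0], [0, 0, -4.3, 0, 0, 0], [0, 0, -4.3, 0, 0, 0], [0, 0, -4.3, 0, 0, 0], [0, 0, -4.3, 0, 0, 0], [0, 0, -4.3, 0, 0, 0], [0, 0, -4.3, 0, 0, 0], [0, 0, -4.2, 0, 0, 0], [-0.4, 4.1, 0, 0, 0, 0.2]],
  ],
)

```text
time: 31.95
position: [432.1, 287.9, 498.3]
tool_rot: [-0.004, 0.991, 0.135, 0.003]
force: [1.0, -0.7, -0.7]
gripper_width: 0.145
finger_force: 58.9
```

Call:
apply_moves(
  deltas=[
    [[-0.4, 4.1, 0, 0, 0, 0.2], [-0.4, 4.1, 0, 0, 0, 0.2], [-0.4, 4.1, 0, 0, 0, 0.2], [-0.4, 4.1, 0, 0, 0, 0.2], [-0.4, 4.1, 0, 0, 0, 0.2], [-0.4, 4.1, 0, 0, 0, 0.2], [-0.3, 4.1, 0, 0, 0, 0.2], [-1.2, 4.0, 0, 0, 0, 0.3], [-1.2, 4.0, 0, 0, 0, 0.3], [-1.2, 4.0, 0, 0, 0, 0.3], [-1.2, 4.0, 0, 0, 0, 0.3], [-1.2, 4.0, 0, 0, 0, 0.3]],
  ],
)

```text
time: 33.15
position: [464.9, -209.4, 491.8]
tool_rot: [-0.001, 0.994, 0.108, -0.001]
force: [0.4, 0.1, -1.3]
gripper_width: 0.151
finger_force: 58.9
```

Call:
apply_moves(
  deltas=[
    [[-1.2, 4.0, 0, 0, 0, 0.3], [-1.1, 4.0, 0, 0, 0, 0.3], [-1.1, 4.0, 0, 0, 0, 0.3], [-1.1, 4.0, 0, 0, 0, 0.3], [0, 0, 4.2, 0, 0, 0], [0, 0, 4.2, 0, 0, 0], [0, 0, 4.2, 0, 0, 0], [0, 0, 4.2, 0, 0, 0], [0, 0, 4.2, 0, 0, 0], [0, 0, 4.2, 0, 0, 0], [0, 0, 4.2, 0, 0, 0], [0, 0, 2, 0, 0, 0]],
  ],
)

```text
time: 34.35
position: [452.3, -371.6, 173.6]
tool_rot: [-0.003, 0.995, 0.098, -0.003]
force: [0.2, -0.5, -1.0]
gripper_width: 0.151
finger_force: 59.1
```

Call:
apply_moves(
  deltas=[
    [[0, 0, 0, 0, 0, 0], [0, 0, 0, 0, 0, 0], [0, 0, 0, 0, 0, 0], [0, 0, 0, 0, 0, 0]],
  ],
)

```text
time: 34.75
position: [455.1, -373.9, 179.0]
tool_rot: [0.0, 0.995, 0.098, 0.0]
force: [-0.9, 0.5, -1.5]
gripper_width: 0.153
finger_force: 59.1
```

```bash
python3 plan.py 455.1 -369.8 100 11
```

```text
pos [ 455.1 -373.9  179. ] psi 11.2 t 34.8 q [-0.69  0.35  1.76 -0.    1.03  0.69] 2
[[0.04, -0.2, 3.95, 0.01, -0.01, 0.1], [0.04, -0.2, 3.95, 0.01, -0.01, 0.1]]
```

Call:
apply_moves(
  deltas=[
    [[0.1, -0.4, 3.5, 0, 0, 0.2], [0, 0, 2.5, 0, 0, 0], [0, 0, 1, 0, 0, 0], [0, 0, 0.4, 0, 0, 0], [0, 0, 0.4, 0, 0, 0], [0, 0, 0.3, 0, 0, 0], [0, 0, 0, 0, 0, 0], [0, 0, 0, 0, 0, 0], [0, 0, 0, 0, 0, 0], [0, 0, 0, 0, 0, 0]],
  ],
)

```text
time: 35.75
position: [454.5, -369.2, 96.5]
tool_rot: [-0.001, 0.995, 0.096, -0.001]
force: [0.3, -0.5, -1.3]
gripper_width: 0.149
finger_force: 59.2
```

```bash
python3 plan.py 455.1 -369.8 90 11
```

```text
pos [ 454.5 -369.2   96.5] psi 11.0 t 35.8 q [-0.68  0.45  1.83 -0.    0.87  0.69] 1
[[0.05, 0.08, 0.65, -0.08, 0.07, 0.0]]
```

Call:
apply_moves(
  deltas=[
    [[0.05, 0.05, 0.4, 0, 0, 0], [0, 0, 0.4, 0, 0, 0], [0, 0, 0.4, 0, 0, 0], [0, 0, 0.4, 0, 0, 0], [0, 0, 0.3, 0, 0, 0], [0, 0, 0.2, 0, 0, 0], [0, 0, 0.2, 0, 0, 0], [0, 0, 0.1, 0, 0, 0], [0, 0, 0.1, 0, 0, 0], [0, 0, 0, 0, 0, 0], [0, 0, 0, 0, 0, 0], [0, 0, 0, 0, 0, 0]],
  ],
)

```text
time: 36.95
position: [454.9, -369.4, 71.8]
tool_rot: [-0.001, 0.995, 0.096, -0.001]
force: [-2.8, 1.7, 6.0]
gripper_width: 0.152
finger_force: 60.0
```

Call:
apply_moves(
  deltas=[
    [[0, 0, 0.1, 0, 0, 0], [0, 0, 0, 0, 0, 0], [0, 0, 0, 0, 0, 0]],
  ],
)

```text
time: 37.25
position: [454.9, -369.4, 71.8]
tool_rot: [-0.001, 0.995, 0.096, -0.001]
force: [-5.8, 4.1, 16.5]
gripper_width: 0.147
finger_force: 61.7
```

Call:
apply_moves(
  deltas=[
    [[0, 0, 0, 0, 0, 0], [0, 0, 0, 0, 0, 0], [0, 0, 0, 0, 0, 0], [0, 0, 0, 0, 0, 0], [0, 0, -3, 0, 0, 0], [0, 0, -4.5, 0, 0, 0], [0, 0, -4.5, 0, 0, 0], [0, 0, -4.5, 0, 0, 0], [0, 0, -4.5, 0, 0, 0], [0, 0, -4.5, 0, 0, 0], [0, 0, -4.5, 0, 0, 0], [0, 0, -4.5, 0, 0, 0]],
  ],
  gripper=3.5,
)

```text
time: 38.45
position: [455.3, -369.6, 417.0]
tool_rot: [-0.001, 0.995, 0.096, -0.001]
force: [-0.1, -0.7, 0.4]
gripper_width: 0.41
finger_force: 0.0
```

```bash
cat > mod.py <<'E'
from fit import *
c=cam('top'); r=nets.landmark_of('top','module'); print(r[:2])
g0=atz(c,r[0]['position'],12)[:2]
im=rect_img(c,g0,24,50); h=cv2.cvtColor(im,cv2.COLOR_BGR2HSV).astype(int)
m=(h[...,0]>60)&(h[...,0]<100)&(h[...,2]>92)&(h[...,2]<150)
m=cv2.morphologyEx(m.astype(np.uint8),cv2.MORPH_OPEN,np.ones((5,5)))
n,l,st,ce=cv2.connectedComponentsWithStats(m); k=1+np.argmax(st[1:,4]); m=l==k
print('area',m.sum()/4,'top face',fitrect(m.astype(float),g0,56,40,half=50))
g=(h[...,0]>65)&(h[...,0]<90)&(h[...,1]>60); ct=cv2.moments(g.astype(np.uint8)); 
print('green ctr',g0+np.array([ct['m10'],ct['m01']])/ct['m00']/2-50, .5*np.degrees(np.arctan2(2*ct['mu11'],ct['mu20']-ct['mu02'])))
cv2.imwrite('pics/mod2.png',im)
E
python3 mod.py; python3 -c "
from h import *
o=np.zeros((600,800,3),np.uint8)
t=cv2.imread('pics/side0.png')
i=cam('side','s5')['pixels'][240:340,260:393]; o[:500,:665]=cv2.resize(i,None,fx=5,fy=5,interpolation=cv2.INTER_CUBIC)
o[400:,600:]=cv2.imread('pics/mod2.png')
cv2.imwrite('pics/s5c.png',o)"; python3 plan.py 455 -369 430 11 560 0 430 15 614 181 430 18
```

```text
[{'position': [256.4, 180.8], 'confidence': 0.74}]
area 1878.25 top face (array([649.14534174, 165.28256968]), np.float64(17.698875796553864), np.float64(2.314050320871555))
green ctr [650.64849861 166.78254672] 18.324684305679128
pos [ 456.6 -370.7  418.6] psi 11.0 t 38.6 q [-0.68  0.17  1.47 -0.    1.5   0.69] 15
[[-0.12, -0.19, -1.14, 0.16, -0.13, 0.0], [1.93, -3.8, 0.0, 0.0, 0.0, -0.44], [1.96, -3.79, 0.0, 0.0, 0.0, -0.44], [1.99, -3.77, 0.0, 0.0, 0.0, -0.44], [2.02, -3.76, 0.0, 0.0, 0.0, -0.44], [2.04, -3.74, 0.0, 0.0, 0.0, -0.44], [2.07, -3.72, 0.0, 0.0, 0.0, -0.44], [2.1, -3.71, 0.0, 0.0, 0.0, -0.44], [2.13, -3.69, 0.0, 0.0, 0.0, -0.44], [2.16, -3.68, 0.0, 0.0, 0.0, -0.44], [1.98, -3.22, 0.0, 0.0, 0.0, -0.6], [2.01, -3.2, 0.0, 0.0, 0.0, -0.6]]
[[2.05, -3.17, 0.0, 0.0, 0.0, -0.6], [2.08, -3.15, 0.0, 0.0, 0.0, -0.6], [2.11, -3.13, 0.0, 0.0, 0.0, -0.6]]
```

View pics/s5c.png

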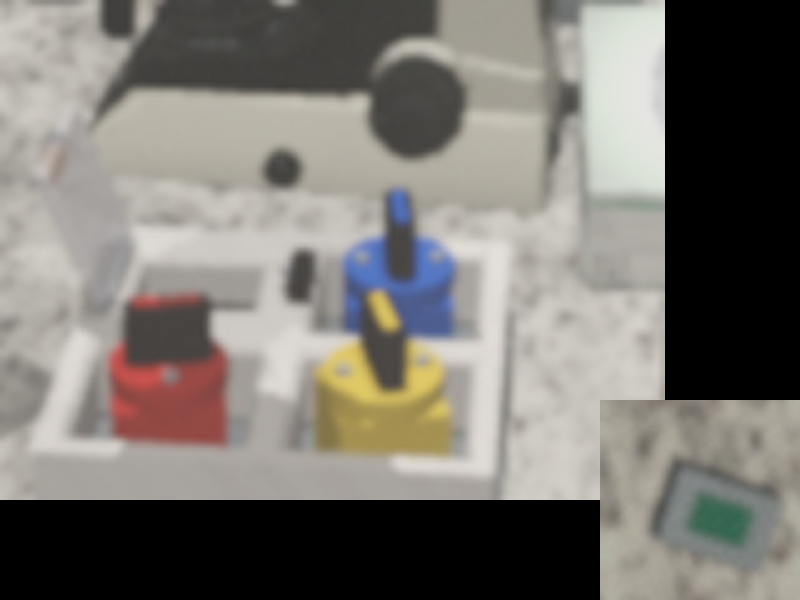

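All three rotors sit flush on their hubs: red (170,375), yellow (383,365) and blue (400,260) in the crop. The module has been knocked aside and now lies near (650,166) with yaw 18°, so I'm replanning.

```bash
python3 plan.py 456 -370 435 11 560 0 435 15 650 166 435 18 650 166 60 18
```

```text
pos [ 456.6 -370.7  418.6] psi 11.0 t 38.6 q [-0.68  0.17  1.47 -0.    1.5   0.69] 24
[[-0.04, -0.08, -1.64, 0.16, -0.13, 0.0], [1.92, -3.82, 0.0, 0.0, 0.0, -0.44], [1.95, -3.8, 0.0, 0.0, 0.0, -0.44], [1.98, -3.78, 0.0, 0.0, 0.0, -0.44], [2.01, -3.77, 0.0, 0.0, 0.0, -0.44], [2.04, -3.75, 0.0, 0.0, 0.0, -0.44], [2.07, -3.74, 0.0, 0.0, 0.0, -0.44], [2.09, -3.72, 0.0, 0.0, 0.0, -0.44], [2.12, -3.71, 0.0, 0.0, 0.0, -0.44], [2.15, -3.69, 0.0, 0.0, 0.0, -0.44], [2.6, -2.74, 0.0, 0.0, 0.0, -0.6], [2.63, -2.71, 0.0, 0.0, 0.0, -0.6]]
[[2.65, -2.69, 0.0, 0.0, 0.0, -0.6], [2.68, -2.66, 0.0, 0.0, 0.0, -0.6], [2.71, -2.63, 0.0, 0.0, 0.0, -0.6], [0.0, 0.0, 4.17, 0.0, 0.0, 0.0], [0.0, 0.0, 4.17, 0.0, 0.0, 0.0], [0.0, 0.0, 4.17, 0.0, 0.0, 0.0], [0.0, 0.0, 4.17, 0.0, 0.0, 0.0], [0.0, 0.0, 4.17, 0.0, 0.0, 0.0], [0.0, 0.0, 4.17, 0.0, 0.0, 0.0], [0.0, 0.0, 4.17, 0.0, 0.0, 0.0], [0.0, 0.0, 4.17, 0.0, 0.0, 0.0], [0.0, 0.0, 4.17, 0.0, 0.0, 0.0]]
```

Call:
apply_moves(
  deltas=[
    [[0, 0, -1.7, 0, 0, 0], [1.9, -3.8, 0, 0, 0, -0.45], [1.9, -3.8, 0, 0, 0, -0.45], [2.0, -3.8, 0, 0, 0, -0.45], [2.0, -3.8, 0, 0, 0, -0.45], [2.0, -3.7, 0, 0, 0, -0.45], [2.1, -3.7, 0, 0, 0, -0.45], [2.1, -3.7, 0, 0, 0, -0.45], [2.1, -3.7, 0, 0, 0, -0.45], [2.2, -3.7, 0, 0, 0, -0.45], [2.6, -2.7, 0, 0, 0, -0.6], [2.6, -2.7, 0, 0, 0, -0.6]],
  ],
  gripper=6.5,
)

```text
time: 39.8
position: [595.2, 66.9, 431.0]
tool_rot: [-0.001, 0.99, 0.142, -0.002]
force: [0.5, -0.3, 0.3]
gripper_width: 0.762
finger_force: 0.0
```

Call:
apply_moves(
  deltas=[
    [[2.7, -2.7, 0, 0, 0, -0.6], [2.7, -2.7, 0, 0, 0, -0.6], [2.7, -2.6, 0, 0, 0, -0.6], [0, 0, 3, 0, 0, 0], [0, 0, 4, 0, 0, 0], [0, 0, 4, 0, 0, 0], [0, 0, 4, 0, 0, 0], [0, 0, 4, 0, 0, 0], [0, 0, 4, 0, 0, 0], [0, 0, 4, 0, 0, 0], [0, 0, 4, 0, 0, 0], [0, 0, 3, 0, 0, 0]],
  ],
)

```text
time: 41.0
position: [646.5, 165.1, 88.3]
tool_rot: [-0.001, 0.988, 0.157, -0.003]
force: [-0.2, -0.7, -0.3]
gripper_width: 0.76
finger_force: 0.0
```

Call:
apply_moves(
  deltas=[
    [[0, 0, 0, 0, 0, 0], [0, 0, 0, 0, 0, 0], [0, 0, 0, 0, 0, 0], [0, 0, 0, 0, 0, 0]],
  ],
)

```text
time: 41.4
position: [650.2, 166.0, 94.6]
tool_rot: [-0.001, 0.988, 0.157, 0.001]
force: [1.0, -0.5, 1.2]
gripper_width: 0.758
finger_force: 0.0
```

```bash
python3 plan.py 650 166 8 18
```

```text
pos [650.2 166.   94.6] psi 18.0 t 41.4 q [0.25 0.56 1.63 0.   0.94 1.5 ] 2
[[-0.02, 0.01, 4.33, -0.05, -0.05, 0.02], [-0.01, 0.0, 4.33, -0.05, -0.05, 0.02]]
```

Call:
apply_moves(
  deltas=[
    [[0, 0, 4, 0, 0, 0], [0, 0, 2.6, 0, 0, 0], [0, 0, 1.2, 0, 0, 0], [0, 0, 0.5, 0, 0, 0], [0, 0, 0.3, 0, 0, 0], [0, 0, 0, 0, 0, 0], [0, 0, 0, 0, 0, 0], [0, 0, 0, 0, 0, 0]],
  ],
)

```text
time: 42.2
position: [649.5, 166.0, 7.6]
tool_rot: [-0.001, 0.988, 0.157, -0.0]
force: [-1.4, 0.3, 0.4]
gripper_width: 0.763
finger_force: 0.0
```

Call:
apply_moves(
  deltas=[
    [[0, 0, 0, 0, 0, 0], [0, 0, 0, 0, 0, 0], [0, 0, 0, 0, 0, 0], [0, 0, 0, 0, 0, 0], [0, 0, 0, 0, 0, 0], [0, 0, 0, 0, 0, 0]],
  ],
  gripper=3,
)

```text
time: 42.8
position: [649.3, 165.9, 7.3]
tool_rot: [-0.001, 0.988, 0.157, -0.0]
force: [-0.9, 0.2, 5.6]
gripper_width: 0.449
finger_force: 61.9
```

```bash
python3 plan.py 650 166 50 18 650 166 450 18 560 0 450 10 458.2 -274.3 450 -0.9 458.2 -274.3 100 -0.9
```

```text
pos [649.3 165.9   7.3] psi 18.0 t 42.8 q [0.25 0.68 1.66 0.   0.8  1.5 ] 30
[[0.06, 0.01, -4.27, -0.11, 0.02, 0.05], [0.0, 0.0, -4.44, 0.0, 0.0, 0.0], [0.0, 0.0, -4.44, 0.0, 0.0, 0.0], [0.0, 0.0, -4.44, 0.0, 0.0, 0.0], [0.0, 0.0, -4.44, 0.0, 0.0, 0.0], [0.0, 0.0, -4.44, 0.0, 0.0, 0.0], [0.0, 0.0, -4.44, 0.0, 0.0, 0.0], [0.0, 0.0, -4.44, 0.0, 0.0, 0.0], [0.0, 0.0, -4.44, 0.0, 0.0, 0.0], [0.0, 0.0, -4.44, 0.0, 0.0, 0.0], [-2.74, 2.6, 0.0, 0.0, 0.0, 1.6], [-2.66, 2.68, 0.0, 0.0, 0.0, 1.6]]
[[-2.59, 2.75, 0.0, 0.0, 0.0, 1.6], [-2.51, 2.82, 0.0, 0.0, 0.0, 1.6], [-2.43, 2.89, 0.0, 0.0, 0.0, 1.6], [-2.11, 3.61, 0.0, 0.0, 0.0, 1.56], [-2.01, 3.66, 0.0, 0.0, 0.0, 1.56], [-1.91, 3.72, 0.0, 0.0, 0.0, 1.56], [-1.81, 3.77, 0.0, 0.0, 0.0, 1.56], [-1.71, 3.81, 0.0, 0.0, 0.0, 1.56], [-1.6, 3.86, 0.0, 0.0, 0.0, 1.56], [-1.5, 3.9, 0.0, 0.0, 0.0, 1.56], [0.0, 0.0, 4.37, 0.0, 0.0, 0.0], [0.0, 0.0, 4.37, 0.0, 0.0, 0.0]]
[[0.0, 0.0, 4.37, 0.0, 0.0, 0.0], [0.0, 0.0, 4.37, 0.0, 0.0, 0.0], [0.0, 0.0, 4.37, 0.0, 0.0, 0.0], [0.0, 0.0, 4.37, 0.0, 0.0, 0.0], [0.0, 0.0, 4.37, 0.0, 0.0, 0.0], [0.0, 0.0, 4.37, 0.0, 0.0, 0.0]]
```

Call:
apply_moves(
  deltas=[
    [[0, 0, -1.5, 0, 0, 0], [0, 0, -3.5, 0, 0, 0], [0, 0, -4.4, 0, 0, 0], [0, 0, -4.4, 0, 0, 0], [0, 0, -4.4, 0, 0, 0], [0, 0, -4.4, 0, 0, 0], [0, 0, -4.4, 0, 0, 0], [0, 0, -4.4, 0, 0, 0], [0, 0, -4.4, 0, 0, 0], [0, 0, -4.4, 0, 0, 0], [0, 0, -4.3, 0, 0, 0], [-2.7, 2.6, 0, 0, 0, 1.6]],
  ],
)

```text
time: 44.0
position: [634.3, 134.7, 459.0]
tool_rot: [-0.002, 0.99, 0.144, 0.005]
force: [1.2, -0.6, -0.6]
gripper_width: 0.452
finger_force: 61.1
```

Call:
apply_moves(
  deltas=[
    [[-2.7, 2.7, 0, 0, 0, 1.6], [-2.6, 2.8, 0, 0, 0, 1.6], [-2.5, 2.8, 0, 0, 0, 1.6], [-2.4, 2.9, 0, 0, 0, 1.6], [-2.1, 3.6, 0, 0, 0, 1.55], [-2.0, 3.7, 0, 0, 0, 1.55], [-1.9, 3.7, 0, 0, 0, 1.55], [-1.8, 3.8, 0, 0, 0, 1.55], [-1.7, 3.8, 0, 0, 0, 1.55], [-1.6, 3.9, 0, 0, 0, 1.55], [-1.5, 3.9, 0, 0, 0, 1.55], [0, 0, 3, 0, 0, 0]],
  ],
)

```text
time: 45.2
position: [458.6, -281.0, 425.1]
tool_rot: [0.002, 1.0, -0.01, 0.002]
force: [1.1, 1.1, -0.8]
gripper_width: 0.448
finger_force: 61.0
```

Call:
apply_moves(
  deltas=[
    [[0, 0, 4, 0, 0, 0], [0, 0, 4.4, 0, 0, 0], [0, 0, 4.4, 0, 0, 0], [0, 0, 4.4, 0, 0, 0], [0, 0, 4.4, 0, 0, 0], [0, 0, 4, 0, 0, 0], [0, 0, 2, 0, 0, 0], [0, 0, 1, 0, 0, 0], [0, 0, 0, 0, 0, 0], [0, 0, 0, 0, 0, 0], [0, 0, 0, 0, 0, 0], [0, 0, 0, 0, 0, 0]],
  ],
)

```text
time: 46.4
position: [459.6, -276.4, 136.6]
tool_rot: [-0.0, 1.0, -0.007, -0.0]
force: [0.9, -0.7, -0.4]
gripper_width: 0.453
finger_force: 61.0
```

```bash
python3 plan.py 456.9 -273.9 75 -0.8
```

```text
pos [ 459.6 -276.4  136.6] psi -0.8 t 46.4 q [-0.54  0.33  1.91  0.    0.9   1.04] 2
[[-0.14, -0.12, 3.08, -0.01, 0.0, 0.0], [-0.14, -0.12, 3.08, -0.01, 0.0, 0.0]]
```

Call:
apply_moves(
  deltas=[
    [[-0.3, -0.25, 3, 0, 0, 0], [0, 0, 2, 0, 0, 0], [0, 0, 1.2, 0, 0, 0], [0, 0, 0.7, 0, 0, 0], [0, 0, 0.4, 0, 0, 0], [0, 0, 0.2, 0, 0, 0], [0, 0, 0, 0, 0, 0], [0, 0, 0, 0, 0, 0], [0, 0, 0, 0, 0, 0], [0, 0, 0, 0, 0, 0]],
  ],
)

```text
time: 47.4
position: [455.9, -273.4, 60.6]
tool_rot: [-0.001, 1.0, -0.007, -0.001]
force: [0.6, -0.0, -0.3]
gripper_width: 0.451
finger_force: 61.0
```

```bash
python3 plan.py 456.9 -273.9 52 -0.8;  python3 -c "
from h import *
i=cam('side','s6')['pixels'][240:340,260:393]; cv2.imwrite('pics/s6c.png',cv2.resize(i,None,fx=5,fy=5,interpolation=cv2.INTER_CUBIC))"
```

```text
pos [ 455.9 -273.4   60.6] psi -0.8 t 47.4 q [-0.54  0.44  1.96  0.    0.74  1.04] 1
[[0.1, 0.05, 0.86, -0.07, 0.09, 0.0]]
```

View pics/s6c.png

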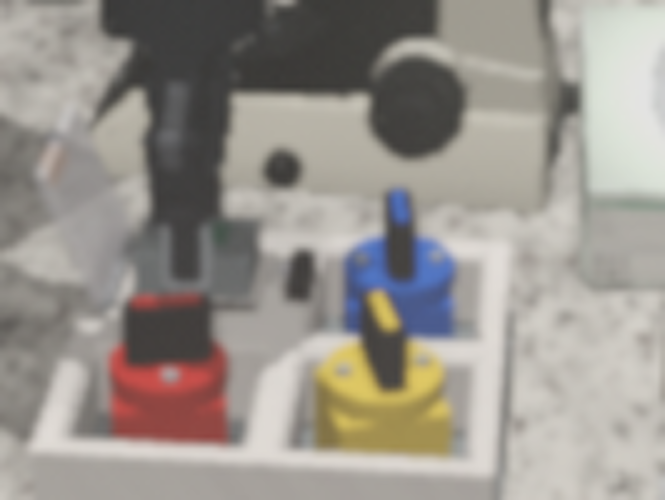

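The module hangs over the recess, spanning about x 135–262 in the crop with the finger at about 185. I'll overlay the expected wireframes to check the offset along x.

```bash
python3 - <<'E'
from h import *
c=cam('side'); k=8; u0,v0=275,270; s=1.8 # side camera bias in x seen on the hubs: +1.8,-1.5 against top
im=cv2.resize(c['pixels'][v0:v0+40,u0:u0+70],None,fx=k,fy=k,interpolation=cv2.INTER_CUBIC)
a=np.radians(-.8); R=np.array([[np.cos(a),-np.sin(a)],[np.sin(a),np.cos(a)]])
def box(cx,cy,z,col,lx=56,ly=40):
    P=[np.r_[np.array([cx,cy])+R@[sx*lx/2,sy*ly/2],z] for sx,sy in((-1,-1),(1,-1),(1,1),(-1,1))]
    q=np.array([(proj(c,p)-[u0,v0]+.5)*k for p in P]).astype(np.int32); cv2.polylines(im,[q],True,col,1)
bx,by=1.8,-1.0 # side view bias found on rotors: fit minus seated
box(455.9+bx,-273.4+by,77.3,(0,0,255)); box(457.3+bx,-273.9+by,50,(0,255,0),59,43)
cv2.imwrite('pics/w.png',im)
E
```

```text
(no output)
```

View pics/w.png

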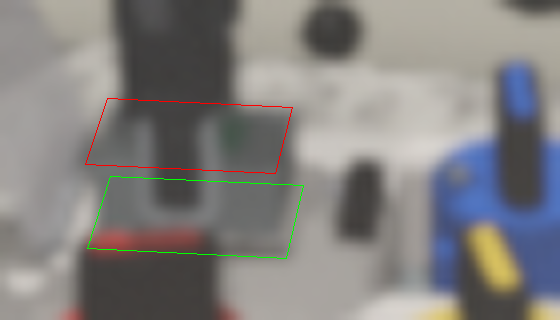

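The overlay matches with the module about 1 mm ahead of the TCP, so it is centred within 1 mm. Inserting.

Call:
apply_moves(
  deltas=[
    [[0.05, 0.05, 0.2, 0, 0, 0], [0, 0, 0.2, 0, 0, 0], [0, 0, 0.2, 0, 0, 0], [0, 0, 0.2, 0, 0, 0], [0, 0, 0, 0, 0, 0], [0, 0, 0, 0, 0, 0], [0, 0, 0, 0, 0, 0]],
  ],
)

```text
time: 48.2
position: [456.3, -273.8, 52.4]
tool_rot: [-0.001, 1.0, -0.007, -0.001]
force: [-0.7, 0.4, -0.7]
gripper_width: 0.45
finger_force: 61.0
```

Call:
apply_moves(
  deltas=[
    [[0, 0, 0.2, 0, 0, 0], [0, 0, 0.2, 0, 0, 0], [0, 0, 0, 0, 0, 0], [0, 0, 0, 0, 0, 0], [0, 0, 0, 0, 0, 0]],
  ],
)

```text
time: 48.7
position: [456.4, -274.0, 48.9]
tool_rot: [-0.001, 1.0, -0.007, -0.001]
force: [-2.3, 1.8, 8.3]
gripper_width: 0.457
finger_force: 66.2
```

Call:
apply_moves(
  deltas=[
    [[0, 0, -0.1, 0, 0, 0], [0, 0, 0, 0, 0, 0], [0, 0, 0, 0, 0, 0], [0, 0, -0.3, 0, 0, 0], [0, 0, -2, 0, 0, 0], [0, 0, -3, 0, 0, 0], [0, 0, -2, 0, 0, 0], [0, 0, 0, 0, 0, 0], [0, 0, 0, 0, 0, 0]],
  ],
  gripper=5.5,
)

```text
time: 49.6
position: [456.5, -274.0, 122.5]
tool_rot: [-0.001, 1.0, -0.007, -0.001]
force: [-0.8, -0.6, -1.1]
gripper_width: 0.643
finger_force: 0.0
```

Call:
apply_moves(
  deltas=[
    [[0, 0, 0, 0, 0, 0], [0, 0, 0, 0, 0, 0], [0, 0, 0, 0, 0, 0], [0, 0, 0, 0, 0, 0], [0, 0, 0, 0, 0, 0], [0, 0, 0, 0, 0, 0], [0, 0, 0, 0, 0, 0]],
  ],
  gripper=0,
)

```text
time: 50.3
position: [456.4, -274.0, 122.3]
tool_rot: [-0.001, 1.0, -0.007, -0.001]
force: [0.5, -0.2, -0.5]
gripper_width: -0.001
finger_force: 0.0
```

```bash
python3 plan.py 457.3 -273.9 80 -0.8;  python3 -c "
from h import *
i=cam('side','s7')['pixels'][240:340,260:393]; cv2.imwrite('pics/s7c.png',cv2.resize(i,None,fx=5,fy=5,interpolation=cv2.INTER_CUBIC))"
```

```text
pos [ 456.4 -274.   122.3] psi -0.8 t 50.3 q [-0.54  0.35  1.92  0.    0.87  1.04] 1
[[0.1, 0.0, 4.23, -0.09, 0.11, 0.0]]
```

View pics/s7c.png

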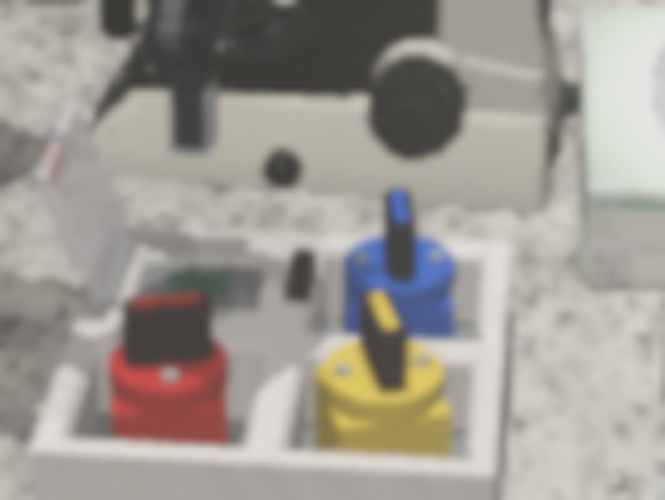

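The module dropped in and looks nearly flush (green at (200,285)). I'll press it down with the shut fingers to make sure.

Call:
apply_moves(
  deltas=[
    [[0.1, 0, 2.5, 0, 0, 0], [0, 0, 2, 0, 0, 0], [0, 0, 1.2, 0, 0, 0], [0, 0, 0.6, 0, 0, 0], [0, 0, 0.4, 0, 0, 0], [0, 0, 0.2, 0, 0, 0], [0, 0, 0.1, 0, 0, 0], [0, 0, 0.1, 0, 0, 0], [0, 0, 0, 0, 0, 0], [0, 0, 0, 0, 0, 0], [0, 0, 0, 0, 0, 0]],
  ],
)

```text
time: 51.45
position: [457.4, -273.9, 51.5]
tool_rot: [-0.001, 1.0, -0.007, -0.001]
force: [-0.3, -0.5, 0.6]
gripper_width: 0.001
finger_force: 0.0
```

Call:
apply_moves(
  deltas=[
    [[0, 0, 0.1, 0, 0, 0], [0, 0, 0.1, 0, 0, 0], [0, 0, 0.1, 0, 0, 0], [0, 0, 0, 0, 0, 0], [0, 0, 0, 0, 0, 0], [0, 0, 0, 0, 0, 0]],
  ],
)

```text
time: 52.05
position: [457.4, -274.0, 50.0]
tool_rot: [-0.001, 1.0, -0.007, -0.001]
force: [-5.8, 3.3, 23.4]
gripper_width: -0.0
finger_force: 11.8
```

The module is flush: contact at z = 50.0 with 23 N. Now the cover: I'll go up, behind it, and down on its outer side.

Call:
apply_moves(
  deltas=[
    [[0, 0, -1, 0, 0, 0], [0, 0, -3, 0, 0, 0], [0, 0, -4, 0, 0, 0], [0, 0, -4, 0, 0, 0], [-1, 0, -1, 0, 0, 0], [-3, 0, 0, 0, 0, 0], [-3, 0, 0, 0, 0, 0], [-2, 0, 0, 0, 0, 0], [-0.8, 0, 0, 0, 0, 0], [0, 0, 0, 0, 0, 0], [0, 0, 0, 0, 0, 0], [0, 0, 0, 0, 0, 0]],
  ],
)

```text
time: 53.25
position: [360.4, -272.9, 178.5]
tool_rot: [-0.001, 1.0, -0.007, -0.001]
force: [0.2, 0.1, -0.4]
gripper_width: 0.003
finger_force: 0.0
```

Call:
apply_moves(
  deltas=[
    [[0, 0, 2, 0, 0, 0], [0, 0, 3, 0, 0, 0], [0, 0, 1.5, 0, 0, 0], [0, 0, 1, 0, 0, 0], [0, 0, 0, 0, 0, 0], [0, 0, 0, 0, 0, 0], [0, 0, 0, 0, 0, 0], [0, 0, 0, 0, 0, 0]],
  ],
)

```text
time: 54.05
position: [359.9, -272.9, 104.3]
tool_rot: [-0.0, 1.0, -0.007, -0.0]
force: [0.2, -0.5, 0.3]
gripper_width: -0.002
finger_force: 0.0
```

```bash
python3 - <<'E'
from plan import *
plan([(380,-274,106,-.8),(402.9,-274,113,-.8),(434.4,-274,109,-.8),(454.7,-274,98.6,-.8),(471,-274,80.7,-.8),(477,-274,70.5,-.8)],12)
cam('side','s8'); i=cv2.imread('pics/s8.png')[220:320,240:373]; cv2.imwrite('pics/s8c.png',cv2.resize(i,None,fx=5,fy=5,interpolation=cv2.INTER_CUBIC))
E
```

```text
pos [ 359.9 -272.9  104.3] psi -0.8 t 54.0 q [-0.65  0.27  2.1   0.    0.77  0.93] 13
[[1.01, 0.04, -0.09, -0.02, 0.02, 0.0], [1.01, 0.04, -0.09, -0.02, 0.02, 0.0], [1.14, -0.02, -0.35, 0.0, 0.0, 0.0], [1.14, -0.02, -0.35, 0.0, 0.0, 0.0], [1.05, -0.01, 0.13, 0.0, 0.0, 0.0], [1.05, -0.01, 0.13, 0.0, 0.0, 0.0], [1.05, -0.01, 0.13, 0.0, 0.0, 0.0], [1.01, -0.01, 0.52, 0.0, 0.0, 0.0], [1.01, -0.01, 0.52, 0.0, 0.0, 0.0], [0.54, -0.01, 0.6, 0.0, 0.0, 0.0], [0.54, -0.01, 0.6, 0.0, 0.0, 0.0], [0.54, -0.01, 0.6, 0.0, 0.0, 0.0]]
[[0.6, -0.01, 1.02, 0.0, 0.0, 0.0]]
```

View pics/s8c.png

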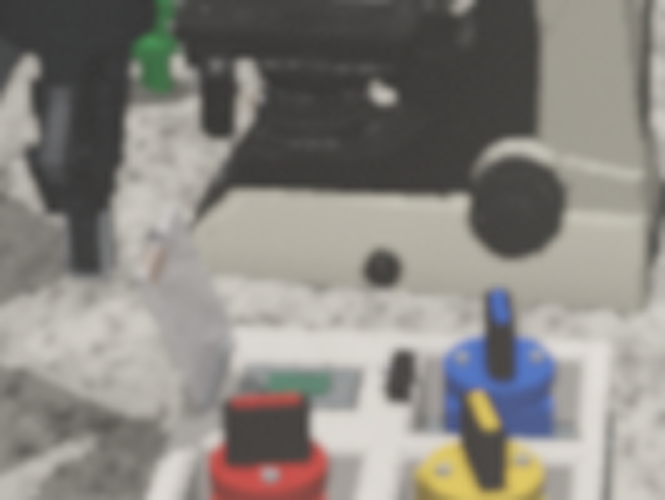

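The fingers stand behind the open cover: tips at (85,270), the cover's orange edge at (155,260). The module lies flush, so I'm sweeping the cover over.

Call:
apply_moves(
  deltas=[
    [[1, 0, -0.1, 0, 0, 0], [1, 0, -0.1, 0, 0, 0], [1.1, 0, -0.35, 0, 0, 0], [1.1, 0, -0.35, 0, 0, 0], [1.1, 0, 0.1, 0, 0, 0], [1.1, 0, 0.1, 0, 0, 0], [1, 0, 0.2, 0, 0, 0], [0, 0, 0, 0, 0, 0]],
  ],
)

```text
time: 54.9
position: [434.7, -273.6, 108.0]
tool_rot: [-0.001, 1.0, -0.007, -0.001]
force: [-0.4, -0.3, -0.5]
gripper_width: 0.001
finger_force: 0.1
```

Call:
apply_moves(
  deltas=[
    [[1, 0, 0.5, 0, 0, 0], [1, 0, 0.5, 0, 0, 0], [0.55, 0, 0.6, 0, 0, 0], [0.55, 0, 0.6, 0, 0, 0], [0.55, 0, 0.6, 0, 0, 0], [0.3, 0, 0.5, 0, 0, 0], [0.3, 0, 0.5, 0, 0, 0], [0, 0, 0, 0, 0, 0], [0, 0, 0, 0, 0, 0], [0, 0, 0, 0, 0, 0]],
  ],
)

```text
time: 55.9
position: [475.8, -274.1, 70.5]
tool_rot: [-0.001, 1.0, -0.007, -0.001]
force: [0.2, -0.6, 0.1]
gripper_width: -0.001
finger_force: 0.3
```

```bash
python3 - <<'E'
from plan import *
plan([(481.5,-274,58,-.8)],12)
cam('side','s9'); i=cv2.imread('pics/s9.png')[220:320,240:373]; cv2.imwrite('pics/s9c.png',cv2.resize(i,None,fx=5,fy=5,interpolation=cv2.INTER_CUBIC))
E
```

```text
pos [ 475.8 -274.1   70.5] psi -0.8 t 55.9 q [-0.53  0.45  1.92  0.    0.78  1.06] 2
[[0.29, -0.01, 0.63, -0.04, 0.05, 0.0], [0.29, -0.01, 0.63, -0.04, 0.05, 0.0]]
```

View pics/s9c.png

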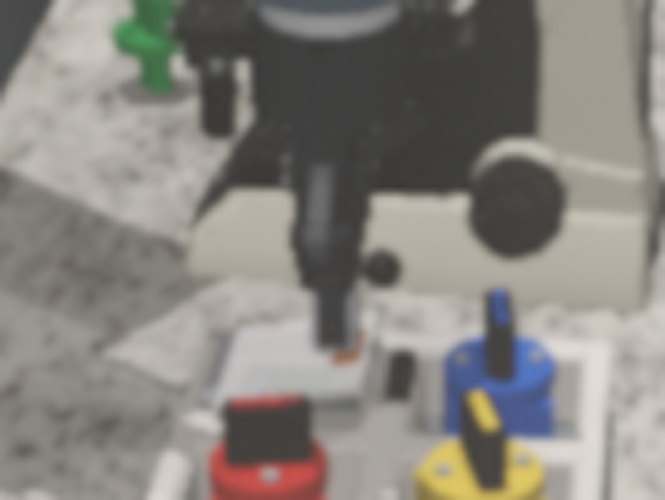

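The cover is almost shut under the fingers, which stand at the orange field (345,352). Now pressing down.

Call:
apply_moves(
  deltas=[
    [[0.3, 0, 0.4, 0, 0, 0], [0.2, 0, 0.4, 0, 0, 0], [0.1, 0, 0.3, 0, 0, 0], [0, 0, 0.2, 0, 0, 0], [0, 0, 0.1, 0, 0, 0], [0, 0, 0, 0, 0, 0], [0, 0, 0, 0, 0, 0], [0, 0, 0, 0, 0, 0]],
  ],
)

```text
time: 56.75
position: [482.2, -274.2, 57.0]
tool_rot: [-0.001, 1.0, -0.007, -0.001]
force: [-2.0, 1.9, 11.6]
gripper_width: 0.002
finger_force: 5.6
```

Call:
apply_moves(
  deltas=[
    [[0, 0, 0.1, 0, 0, 0], [0, 0, 0, 0, 0, 0], [0, 0, 0, 0, 0, 0]],
  ],
)

```text
time: 57.05
position: [482.2, -274.3, 56.9]
tool_rot: [-0.001, 1.0, -0.007, -0.001]
force: [-4.9, 3.7, 23.5]
gripper_width: 0.0
finger_force: 11.5
```

Call:
apply_moves(
  deltas=[
    [[0, 0, -0.3, 0, 0, 0], [0, 0, -1, 0, 0, 0], [0, 0, -3, 0, 0, 0], [0, 0, -4, 0, 0, 0], [0, 0, -4, 0, 0, 0], [0, 0, -4, 0, 0, 0], [0, 0, -4, 0, 0, 0], [0, 0, 0, 0, 0, 0], [0, 0, 0, 0, 0, 0], [0, 0, 0, 0, 0, 0], [0, 0, 0, 0, 0, 0]],
  ],
)

```text
time: 58.15
position: [481.4, -274.1, 256.8]
tool_rot: [-0.001, 1.0, -0.007, -0.002]
force: [-0.6, 0.0, -0.4]
gripper_width: 0.002
finger_force: 0.0
```

```bash
python3 - <<'E'
from plan import *
o=np.zeros((500,800,3),np.uint8)
i=cam('side')['pixels'][250:350,250:410]; o[:]=cv2.resize(i,None,fx=5,fy=5,interpolation=cv2.INTER_CUBIC)
cv2.imwrite('pics/s10.png',o)
E
```

```text
(no output)
```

View pics/s10.png

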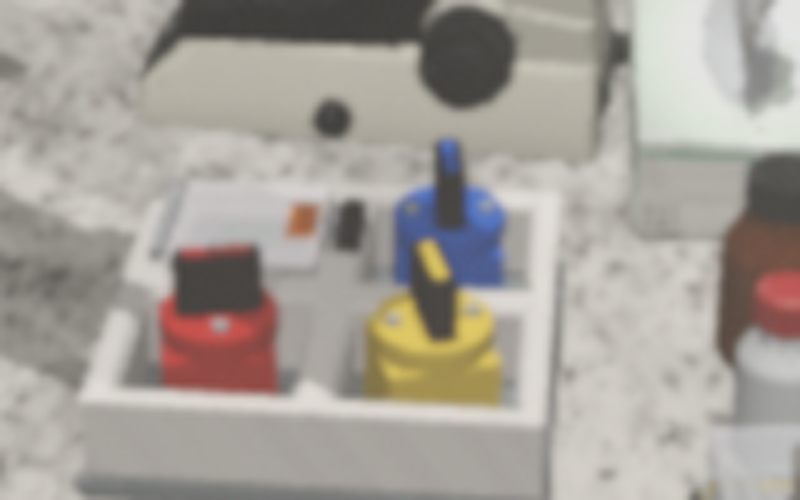

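The cover stays shut, lying flat with its orange field at (302,220). All three rotors are seated and the gripper is clear of everything.

```bash
python3 -c "
from h import *
print(order.finish_job())"
```

```text
the job is handed in; nothing more can be done
None
```

The job is handed in: the red, yellow and blue rotors are fully down in their own hubs, the module is flush in its recess, the cover stayed shut after I let go, and the bottles and beaker were left alone.

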